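# Unlock the controlled-drugs box and hold the key turned

### The job

Swing the outer cover of the controlled-drugs box up by its handle until it stands upright, then take the key with the square-cornered head from the key block and push it fully home in the lock of the inner lid, working it past the sticky pins. Turn it a quarter turn clockwise to the stop and finish holding it there: the bolt is sprung and only stays back while the key is held, so the program ends with the gripper still gripping the turned key. Leave the cover standing upright, and leave the round-headed key, bottle, jar and cup where they are.

Things in the scene. Friction and masses are not known exactly. Their poses are not given: they have to be found in the camera images.
- drug_box: grey painted steel drug box screwed to the trolley, 180 (own x) x 240 (own y) x 100 mm high without its cover; origin at the centre of its underside; own -x is the front, own +x the hinge side. Walls 4 mm thick, standing 22 mm above the inner lid, a fixed level metal plate 78 mm above the trolley, which carries the lock
- cover (a joint): angle of the outer cover, a flat grey panel 184 x 248 x 10 mm, 0.30 kg, hinged along the box's +x top edge: 0 = shut, flat on the box (it starts 0 to 0.3 ajar), 1.57 = standing upright, 2.0 = stop. The hinge is stiff: the cover stays where it is left and takes about 5 N at the handle
- cover_handle (a point): middle of the cover's bow handle: round steel bar, 10 mm thick, 90 mm long, along the box's y axis, on two end posts; with the cover shut it lies 160 mm in front (box -x) of the hinge axis, 46 mm above it, 36 mm above the cover's top face, 22 mm in from the front edge. The bar can turn in the grip. Axes: the cover's, equal to the box's when shut
- cover_hinge (a point): middle of the cover's hinge axis, which runs along the box's y axis, 100.5 mm above the trolley top
- lock_face (a point): centre of the lock's face, a brass disc of 25 mm in a steel bezel on the inner lid, facing up, 82 mm above the trolley, on the box's centre line, 20 mm in front (box -x) of its centre; 66 mm from the front wall, 110 mm from the upright cover. Axes: the box's. At rest the keyway is a slot 12.2 mm along x, 5.2 mm along y, with a countersunk mouth, straight down, 31 mm deep
- lock_plug (a joint): angle of the lock cylinder: 0 at rest, grows clockwise seen from above, stop at 1.57 (quarter turn). A spring (about 0.05 N m at the stop) returns it when let go. The key has 0.1 to 0.2 rad of play in it, so the hand turns somewhat farther than a quarter. Until the key is within 2 mm of home a ward at the mouth resists its turning: seat it first
- lock_pins (a point): middle of the two sprung sticky pins inside the lock, hidden, on its axis 14.5 mm below the face; they stick out from the ends of the slot 11.5 and 17.5 mm down. The key's tapered tip pushes each aside, then they drag on the blade: a straight push sticks at 5 to 20 N between 17 and 4 mm before home; easing back 1 mm and wiggling 0.05 rad frees it
- box_key: the box's key, upright in a slot of the key block: black plastic head with square corners and a hole, 26 wide (own x) x 9 thick (own y) x 37 mm high (z); origin at the centre of the head's underside, which lies on the block, or on the lock face when home. Below: neck 4 mm thick, 7 long; blade 11 wide (x), 4 thick (y); tapered tip ends 30 mm below the origin. Fits either way round. 40 g
- key_block: white plastic key block fixed to the trolley, 50 (own x) x 150 (own y) x 36 mm high; origin at the centre of its underside; a slot 50 mm either side of the centre along own y, each 13 mm along x, 6 mm along y, 33 mm deep; the keys' flat faces look along the block's y
- round_key: another key, in the other slot of the block, like the box key but with a round head 26 mm in diameter, 9 mm thick, 28 mm high; origin at the centre of the head's underside; to be left alone
- pill_bottle: white plastic bottle, 48 mm diameter, 85 mm high, on the steel tray at the far side; origin at the centre of its underside; to be left alone
- iodine_jar: amber glass jar, 56 mm diameter, 55 mm high, on the same tray; origin at the centre of its underside; to be left alone
- steel_cup: steel cup, 64 mm diameter, 70 mm high, on the same tray; origin at the centre of its underside; to be left alone

How it is judged:
By the outcome, as a careful person would: the job done as asked, in the order asked, and still so for the second after the job is handed in, while the arm keeps its last pose, push and grip.
It also fails if it takes over 72 s, if anything falls off the work surface, if the arm or the gripper's body presses on something with over 40 N, if the wrist force passes 120 N, or if a joint passes its speed limit or range.

### The arm

A 7-joint arm with a two-finger parallel gripper is mounted at the origin on the work surface. World frame = base frame: x ahead of the robot, y to its left, z up, the work surface at z = 0. Lengths are in m, angles in rad, forces in N, time in s.
With the tool pointing down it reaches from about 0.4 to 0.875 m from the base axis. Payload 4.4 kg.
Tool frame: the origin (TCP) lies midway between the tips of the shut fingers; the grasp point (between the pads) lies 19 mm behind it; z points along the fingers, y is the line along which they close (so a half turn about z gives the same grasp; the last joint's range is limited). The gripper opens to 85 mm and grips with 20 to 120 N. Pads are 22 mm wide; open, the fingers measure 114 mm over their backs; the gripper's body (76 mm by 85 mm) begins 54 mm behind the grasp point. The pads swing forward as they close: fully open they stand 13 mm farther back than shut.
Start: joints at [-1.377, 0.628, 0.038, 1.517, -0.027, 0.996, -0.02], TCP at [0.167, 0.628, 0.211] pointing down, gripper open.
Joint ranges: [-3.06, 3.06], [-0.37, 2.12], [-1.25, 1.32], [0.18, 2.47], [-1.1, 4.24], [0.23, 1.98], [-2.94, 2.94]. Speed limits (rad/s): [2.57, 2.57, 3.14, 3.14, 3.14, 3.14, 3.14].

### API

Orientations are given as [roll, pitch, yaw] about the fixed x, y, z axes, in that order (R = Rz(yaw) Ry(pitch) Rx(roll)).
In Python, from bench import arm gives the robot as it stands.
- The arm moves only by the tool apply_moves, never from a script. Its argument "targets" is a list of rows, each a list of 3 entries, a list of its own where there are three numbers: the shift along the world's x, y, z in units of 40 mm (1.0 is 40 mm), then the turn, a rotation vector about the world's x, y, z in units of 6 degrees (1.0 is 6 degrees), then the finger opening in mm, from 0 to 85.4. In form: [[[tx, ty, tz], [wx, wy, wz], fingers], ...]. A call has 1 to 5 rows; each row shifts and turns the commanded pose from where the row before left it; what a row does not reach is not made up. A row lasts 1/8 s, in which the tool goes at most 62.5 mm and 10.7 degrees, less where a joint would pass 70% of its speed; a pose out of reach is approached as far as the arm can. A call is refused whole if a number of a shift passes 1 or a number of a turn 1, either way. A call with a gripper value outside its range is refused whole. The fingers move at their own pace and stop on an object; "force" is the grip in N (left out, the last holds). Time passes only in rows, so rows that do not move let the fingers close. It gives the time, the measured TCP pose, the force, the opening and the grip force at its end, in the units of the state.
- arm.state(): the state, without advancing time (a new reading comes with each control period).
- arm.grab_frame(name): name is "side" or "top" or "wrist"; returns a dict with "pixels" (400x640x3 uint8, red, green, blue), "K" (3x3 intrinsics, pixels), "dist_coeffs" ([k1, k2, p1, p2, k3] as OpenCV has them; the pictures are not rectified), "view" (4x4, takes a point from world to camera coordinates). Camera axes: x right, y up, looking along -z (the intrinsics and any distortion apply to the point x, -y, -z); pixel columns grow to the right and rows downward; lengths in m; the calibration is good to about 2 mm. A picture is of the moment at which its call begins. There is no depth.
- arm.finish_job(): hands the job in; it is judged then, once.
The state is a dict: "clock": time; "joint_positions": joint angles; "joint_velocities": joint speeds; "joint_torque": joint torques, N m; "tool_pos": TCP position; "orientation": TCP orientation; "wrist_force": force on the tool from outside, world axes, zero at the start; "torque": the same for the moment, N m; "width": finger opening in m; "finger_force": force on a finger pad.
Only numpy, scipy, OpenCV 4.12 (cv2) and the standard library are available. Lean on these libraries where they do the work, as an engineer would, in place of code of your own. Each camera call takes 0.05 s, during which the arm holds its last target. There are 200 camera calls.

## Working session

There is one attempt and no reset: what is moved stays moved. The work goes in short steps, Python scripts to look and compute and a tool call to move; the robot and the scene stay as the last step left them, time stands still between calls to the robot, and variables do not carry over. Pictures are saved under pics/ and viewed, at most 10 in all, crops included, and the job is handed in when it is done.

Besides the shell and the picture viewer there is one more tool, called after "Emit:" by a JSON object that holds its "name" and its "arguments". apply_moves: Moves the arm, as the interface text tells. Its arguments: {"type":"object","properties":{"targets":{"type":"array"},"force":{"type":"number"}},"required":["targets"]}

```bash
ls; mkdir -p pics; python3 - <<'E'
from bench import arm
import cv2,numpy as np,json
s=arm.state();print({k:np.round(v,3).tolist() for k,v in s.items()})
for n in("side","top"):
    f=arm.grab_frame(n);cv2.imwrite(f"pics/{n}0.png",f["pixels"][:,:,::-1]);np.savez(f"pics/{n}0.npz",**{k:np.array(v) for k,v in f.items()})
    V=np.array(f["view"]);print(n,np.round(f["K"],1).tolist(),f["dist_coeffs"],np.round(-V[:3,:3].T@V[:3,3],3),np.round(V[:3,:3],2).tolist())
E
```

```text
pics
{'clock': 0.0, 'joint_positions': [-1.377, 0.629, 0.038, 1.518, -0.027, 0.996, -0.02], 'joint_velocities': [-0.001, -0.0, 0.001, -0.001, -0.001, 0.0, -0.0], 'joint_torque': [0.001, -56.339, 1.226, -19.345, 0.011, 0.01, -0.0], 'tool_pos': [0.167, 0.628, 0.21], 'orientation': [-3.14, -0.0, 2.882], 'wrist_force': [-0.209, 0.007, 0.576], 'torque': [0.049, -0.017, -0.022], 'finger_force': 0.0, 'width': 0.085}
side [[459.4, 0.0, 315.8], [0.0, 459.4, 202.2], [0.0, 0.0, 1.0]] [-0.03905353  0.          0.          0.          0.        ] [ 0.343 -0.571  0.722] [[0.89, -0.46, -0.02], [0.32, 0.6, 0.73], [-0.32, -0.65, 0.69]]
top [[497.4, 0.0, 318.8], [0.0, 497.4, 191.4], [0.0, 0.0, 1.0]] [-0.1027009  0.         0.         0.         0.       ] [ 0.441 -0.002  1.307] [[-0.01, -1.0, -0.0], [0.99, -0.01, 0.14], [-0.14, 0.0, 0.99]]
```

View pics/side0.png

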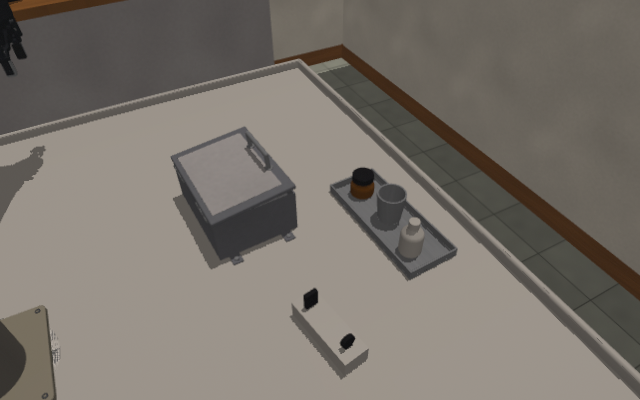

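View pics/top0.png

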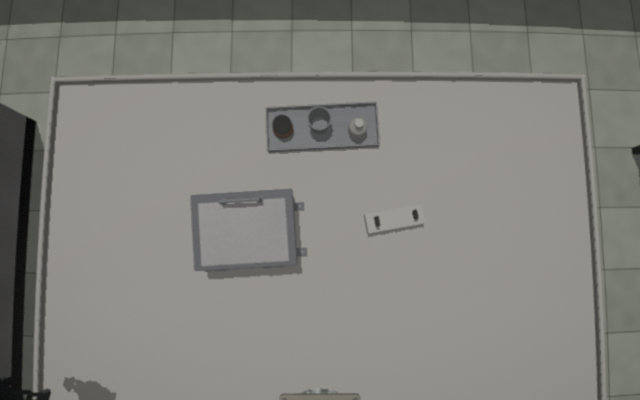

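The box's handle is on the far side (+x) and the hinge is towards the robot. The square key is at side (311,298) / top (377,221), and the round key at side (348,341) / top (416,215). Next I'll zoom in on both.

```bash
cat > h.py <<'E'
import numpy as np,cv2
from bench import arm
def load(n):
    f=np.load(f"pics/{n}.npz");return {k:f[k] for k in f}
def grab(n,name):
    f=arm.grab_frame(n);np.savez(f"pics/{name}.npz",**{k:np.array(v) for k,v in f.items()});cv2.imwrite(f"pics/{name}.png",np.array(f["pixels"])[:,:,::-1]);return load(name)
def ray(f,uv):
    x,y=cv2.undistortPoints(np.array([[uv]],float),f["K"],f["dist_coeffs"])[0,0]
    R=f["view"][:3,:3];d=R.T@np.array([x,-y,-1]);return -R.T@f["view"][:3,3],d/np.linalg.norm(d)
def plane(f,uv,z):
    c,d=ray(f,uv);return c+d*(z-c[2])/d[2]
def tri(*obs):
    A=np.zeros((3,3));b=np.zeros(3);L=[]
    for f,uv in obs:
        c,d=ray(f,uv);P=np.eye(3)-np.outer(d,d);A+=P;b+=P@c;L.append((c,P))
    p=np.linalg.solve(A,b);return p,max(np.linalg.norm(P@(p-c)) for c,P in L)
def proj(f,p):
    q=f["view"][:3,:3]@np.array(p)+f["view"][:3,3]
    return cv2.projectPoints(np.array([[q[0],-q[1],-q[2]]]),np.zeros(3),np.zeros(3),f["K"],f["dist_coeffs"])[0].ravel()
E
python3 - <<'E'
from h import *
s,t=load("side0"),load("top0")
def crop(f,x,y,w,h,k):return cv2.resize(np.clip(f["pixels"][y:y+h,x:x+w,::-1].astype(float)*1.4,0,255).astype(np.uint8),(w*k,h*k),interpolation=cv2.INTER_CUBIC)
a=np.zeros((600,800,3),np.uint8)
a[:360,:400]=crop(t,185,180,100,90,4)[:, :400];
c=crop(t,185,180,130,100,3);a[:]=0;a[:300,:390]=c
c=crop(s,165,125,136,100,3);a[:300,392:800]=c
c=crop(t,360,200,70,40,5);a[302:502,:350]=c
c=crop(s,288,280,85,58,5);a[302:592,360:785]=c
cv2.imwrite("pics/z1.png",a)
for n,f in(("side",s),("top",t)):
    g=f["pixels"].max(2);x0,y0,x1,y1=(290,280,370,370) if n=="side" else (360,195,430,240)
    m=(g[y0:y1,x0:x1]<45).astype(np.uint8)
    k,_,st,ce=cv2.connectedComponentsWithStats(m)
    for i in range(1,k):
        if st[i,4]>8: print(n,st[i]+[x0,y0,0,0,0],ce[i]+[x0,y0])
E
```

```text
side [304 289  14  20 192] [310.421875   298.52604167]
side [341 334  14  15 133] [347.13533835 341.05263158]
```

View pics/z1.png

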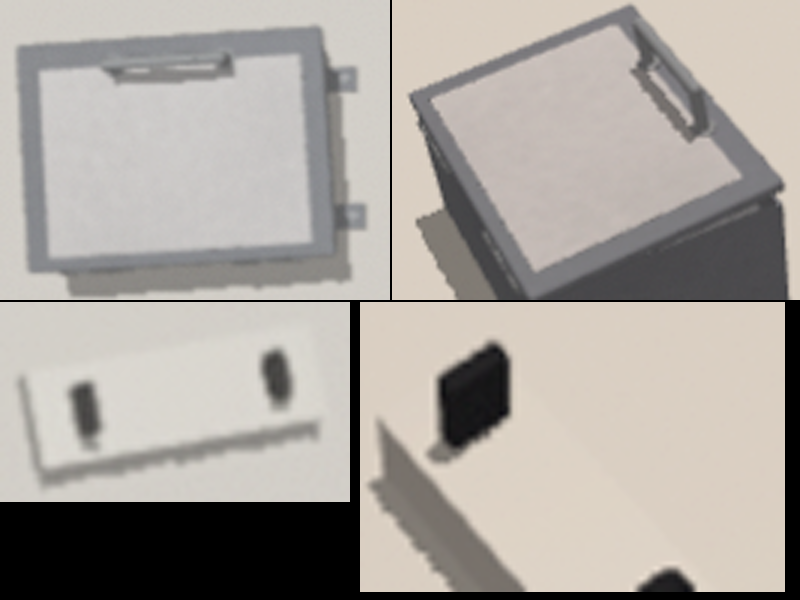

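```bash
python3 - <<'E'
from h import *
s,t=load("side0"),load("top0")
T=lambda x,y:(185+x/3-.33,180+y/3-.33); S=lambda x,y:(165+(x-392)/3-.33,125+y/3-.33)
P={"farL":((18,46),(632,6)),"farR":((320,28),(780,187)),"nearR":((334,253),(530,297)),"nearL":((30,272),(410,95)),"hL":((113,68),(639,27)),"hR":((229,60),(700,97))}
q={}
for k,(a,b) in P.items():
    q[k],r=tri((t,T(*a)),(s,S(*b)));print(k,q[k].round(4),round(r,4))
print("edges",[np.linalg.norm(q[a]-q[b]).round(4) for a,b in(("farL","farR"),("nearL","nearR"),("farR","nearR"),("farL","nearL"),("hL","hR"))])
tk=lambda x,y:(360+x/5-.4,200+y/5-.4); sk=lambda x,y:(288+(x-360)/5-.4,280+(y-302)/5-.4)
# block top corners in top view, plane z=.036
for c in((20,372-302),(45,468-302),(318,420-302),(300,330-302)): print("blk",plane(t,tk(*c),.036).round(4))
# key head outline/ends
for k,c in {"sq top":((70+98)/2,0)}.items(): pass
print("sq base mid top-plane top view, far end / near end:", plane(t,tk(82,382-302),.073).round(4),plane(t,tk(88,440-302),.073).round(4))
for n,c in{"TL":(439,373),"TR":(495,343),"BL":(447,443),"TRb":(508,353),"BR":(508,415)}.items(): print(n,"z.073",plane(s,sk(*c),.073).round(4),"z.036",plane(s,sk(*c),.036).round(4))
print("rnd top",plane(t,tk(277,378-302),.055).round(4)); print("sq c",tri((t,tk(85,410-302)),(s,(310.4,298.5))))
print("rnd c",tri((t,tk(277,378-302)),(s,(347.1,341))))
E
```

```text
farL [0.5989 0.3074 0.1208] 0.0
farR [0.6115 0.0636 0.1176] 0.0008
nearR [0.4327 0.0527 0.1095] 0.0002
nearL [0.4182 0.2965 0.1079] 0.0002
hL [0.5763 0.2217 0.1607] 0.0005
hR [0.5837 0.1317 0.1562] 0.0016
edges [np.float64(0.2441), np.float64(0.2443), np.float64(0.1793), np.float64(0.1815), np.float64(0.0905)]
blk [ 0.559  -0.1175  0.036 ]
blk [ 0.5097 -0.1294  0.036 ]
blk [ 0.533  -0.2706  0.036 ]
blk [ 0.5796 -0.2628  0.036 ]
sq base mid top-plane top view, far end / near end: [ 0.5503 -0.145   0.073 ] [ 0.5214 -0.1474  0.073 ]
TL z.073 [ 0.5268 -0.1459  0.073 ] z.036 [ 0.5372 -0.1217  0.036 ]
TR z.073 [ 0.5493 -0.1438  0.073 ] z.036 [ 0.5611 -0.1194  0.036 ]
BL z.073 [ 0.5167 -0.1723  0.073 ] z.036 [ 0.5266 -0.1496  0.036 ]
TRb z.073 [ 0.5514 -0.1496  0.073 ] z.036 [ 0.5632 -0.1256  0.036 ]
BR z.073 [ 0.5397 -0.172   0.073 ] z.036 [ 0.5509 -0.1493  0.036 ]
rnd top [ 0.5531 -0.2463  0.055 ]
sq c (array([ 0.53805317, -0.14843195,  0.05474171]), np.float64(0.00029110480340743795))
rnd c (array([ 0.5540686 , -0.24728943,  0.05119565]), np.float64(0.0006184740238401944))
```

Triangulation agrees with the given sizes: cover edges are 0.244 × 0.180 m and the bar is 90 mm long. The box front points along world +x with yaw ≈ 0.056, and the cover is ≈ 0.07 ajar. I'll move above the handle.

Emit:
{"name": "apply_moves", "arguments": {"targets": [[[0.85,-0.9,0.6],[0,0,-1],85],[[0.85,-0.9,0.6],[0,0,-1],85],[[0.85,-0.95,0],[0,0,-1],85],[[0.85,-0.95,0],[0,0,-1],85],[[0.85,-0.95,0],[0,0,-1],85]], "force": 60}}

```text
clock: 0.72
tool_pos: [0.3378, 0.4407, 0.2585]
orientation: [-3.141, -0.0, 2.355]
wrist_force: [1.2, 0.4, -0.1]
width: 0.0847
finger_force: 0.0
```

Emit:
{"name": "apply_moves", "arguments": {"targets": [[[0.85,-0.95,0],[0,0,-1],85],[[0.85,-0.95,0],[0,0,-1],85],[[0.85,-0.95,0],[0,0,-1],85],[[0.85,-0.95,0],[0,0,-1],85],[[0.85,-0.95,0],[0,0,-1],85]]}}

```text
clock: 1.35
tool_pos: [0.5076, 0.2509, 0.2584]
orientation: [-3.141, -0.0, 1.831]
wrist_force: [1.0, 1.1, -0.6]
width: 0.0849
finger_force: 0.0
```

Emit:
{"name": "apply_moves", "arguments": {"targets": [[[0.9,-0.92,0],[0,0,-0.98],85],[[0.9,-0.92,0],[0,0,-0.98],85],[[0,0,0],[0,0,0],60],[[0,0,0],[0,0,0],60]]}}

```text
clock: 1.85
tool_pos: [0.5783, 0.179, 0.258]
orientation: [-3.14, -0.0, 1.63]
wrist_force: [0.2, -0.7, -0.4]
width: 0.0597
finger_force: 0.0
```

```bash
python3 - <<'E'
from h import *
s=arm.state();print({k:np.round(s[k],3).tolist() for k in("tool_pos","orientation","joint_positions","width","wrist_force")})
f=grab("wrist","w1");V=f["view"];print(-V[:3,:3].T@V[:3,3],V[:3,:3].round(2).tolist(),f["K"][0])
for p in[(.5763,.2217,.1607),(.5837,.1317,.1562)]: print(proj(f,p))
E
```

```text
{'tool_pos': [0.578, 0.179, 0.258], 'orientation': [-3.14, -0.0, 1.63], 'joint_positions': [-0.606, 0.546, 0.421, 1.595, -0.247, 1.055, -0.057], 'width': 0.06, 'wrist_force': [0.215, -0.68, -0.386]}
[0.57497129 0.24787479 0.42138528] [[1.0, 0.06, -0.0], [-0.06, 0.96, -0.27], [-0.01, 0.27, 0.96]] [351.06752058   0.         315.90219262]
[316.81379864 139.75350929]
[319.17771218 250.81749304]
```

View pics/w1.png

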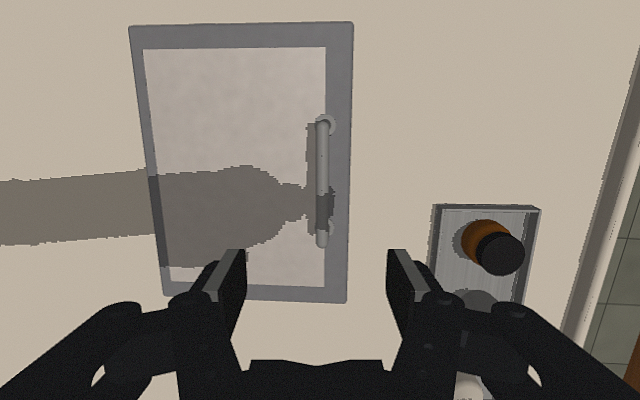

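The wrist view shows the bar running from (323,119) to (321,246). It lies about 8 mm farther in +y than my first estimate. I'll refine it from these ends.

```bash
python3 - <<'E'
from h import *
f,s,t=load("w1"),load("side0"),load("top0")
for z in(.155,.159,.163): print(z,plane(f,(323,120),z).round(4),plane(f,(321,246),z).round(4))
S=lambda x,y:(165+(x-392)/3-.33,125+y/3-.33)
# far/near cover corners in the wrist view + side
for a,b in(((353,22),(780,187)),((128,26),(530,297)),((345,302),(632,6)),((163,294),(410,95))):print(tri((f,a),(s,S(*b))))
for a,b in(((323,118),(700,95)),((321,245),(639,27))):print("bar",tri((f,a),(s,S(*b))))
E
```

```text
0.155 [0.58   0.2359 0.155 ] [0.585  0.1355 0.155 ]
0.159 [0.5799 0.236  0.159 ] [0.5848 0.1372 0.159 ]
0.163 [0.5799 0.2362 0.163 ] [0.5847 0.1389 0.163 ]
(array([ 0.66827719,  0.33930954, -0.12412587]), np.float64(0.05390120453606603))
(array([ 0.40860455,  0.27940833, -0.04273643]), np.float64(0.07198036073168676))
(array([0.57465129, 0.14156836, 0.23695103]), np.float64(0.023875760486792273))
(array([0.43977693, 0.12320942, 0.21343378]), np.float64(0.03823559042127764))
bar (array([0.59915349, 0.22871971, 0.08370767]), np.float64(0.018790713361969386))
bar (array([0.57117127, 0.1600113 , 0.20410431]), np.float64(0.012186598909392188))
```

```bash
python3 - <<'E'
from h import *
f,s,t=load("w1"),load("side0"),load("top0")
S=lambda x,y:(165+(x-392)/3-.33,125+y/3-.33);T=lambda x,y:(185+x/3-.33,180+y/3-.33)
for n,a,b,c in(("farL",(353,22),(632,6),(18,46)),("farR",(345,302),(780,187),(320,28)),("nearL",(128,26),(410,95),(30,272)),("nearR",(163,294),(530,297),(334,253))):
    p,r=tri((f,a),(s,S(*b)),(t,T(*c)));print(n,p.round(4),round(r,4))
for a,b in(((323,118),(639,27)),((321,245),(700,95))):print("bar",tri((f,a),(s,S(*b))))
E
```

```text
farL [0.5992 0.309  0.1195] 0.0013
farR [0.6121 0.0633 0.1182] 0.0016
nearL [0.4179 0.2977 0.1076] 0.0016
nearR [0.4324 0.0535 0.1084] 0.001
bar (array([0.58061964, 0.23693098, 0.15000845]), np.float64(0.0006219707686962433))
bar (array([0.58591613, 0.13582853, 0.15433123]), np.float64(0.0010181507268222521))
```

Emit:
{"name": "apply_moves", "arguments": {"targets": [[[0.12,0.1,-0.8],[0,0,0],50],[[0,0,-0.8],[0,0,0],50],[[0,0,-0.8],[0,0,0],50],[[0,0,-0.6],[0,0,0],50],[[0,0,0],[0,0,0],50]]}}

```text
clock: 2.52
tool_pos: [0.5813, 0.184, 0.1369]
orientation: [-3.137, 0.0, 1.632]
wrist_force: [0.4, -0.3, -0.1]
width: 0.0503
finger_force: 0.0
```

Emit:
{"name": "apply_moves", "arguments": {"targets": [[[0,0,0],[0,0,0],0],[[0,0,0],[0,0,0],0],[[0,0,0],[0,0,0],0],[[0,0,0],[0,0,0],0]], "force": 30}}

```text
clock: 3.02
tool_pos: [0.5842, 0.1829, 0.1393]
orientation: [3.14, -0.001, 1.629]
wrist_force: [0.1, 0.3, 0.6]
width: -0.0002
finger_force: 0.5
```

```bash
python3 - <<'E'
from h import *
s=arm.state();print({k:np.round(s[k],4).tolist() for k in s})
E
```

```text
{'clock': 3.025, 'joint_positions': [-0.5715, 0.6833, 0.3651, 1.7072, -0.3175, 0.8084, -0.0019], 'joint_velocities': [-0.0019, 0.0045, 0.0005, -0.0017, -0.0011, -0.0031, -0.0012], 'joint_torque': [0.2554, -53.4934, 6.0534, -15.6455, 0.123, -0.0481, -0.0002], 'tool_pos': [0.5842, 0.1829, 0.1393], 'orientation': [3.1403, -0.0006, 1.6294], 'wrist_force': [0.069, 0.2671, 0.5739], 'torque': [0.1157, 0.0811, -0.0354], 'finger_force': 0.4597, 'width': -0.0002}
```

The fingers shut on nothing, so I'll look.

```bash
python3 - <<'E'
from h import *
a=np.zeros((400,800,3),np.uint8)
w=grab("wrist","w2")["pixels"][:,:,::-1];s=grab("side","s2")["pixels"][:,:,::-1];t=grab("top","t2")["pixels"][:,:,::-1]
a[:400,:400]=w[:,120:520]
a[:200,400:800]=cv2.resize(s[100:200,140:340],(400,200),interpolation=cv2.INTER_CUBIC)
a[200:400,400:800]=cv2.resize(s[115:180,200:330],(400,200),interpolation=cv2.INTER_CUBIC)
cv2.imwrite("pics/z2.png",a)
E
```

```text
(no output)
```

View pics/z2.png

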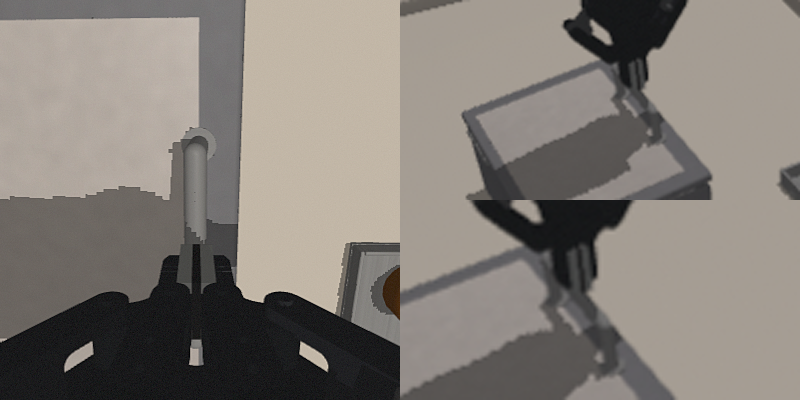

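```bash
python3 - <<'E'
from h import *
w,s,t=load("w2"),load("s2"),load("t2")
a=np.zeros((600,800,3),np.uint8)
tc=arm.state()["tool_pos"]
pw,ps=proj(w,tc),proj(s,tc);print("tcp",pw,ps,proj(t,tc))
for z in(.146,.156): print(z,[proj(w,(.5805,.231,z)).round(1),proj(s,(.5805,.231,z)).round(1),proj(s,(.5855,.141,z)).round(1)])
def crop(f,x,y,W,H,k):return cv2.resize(np.clip(f["pixels"][y:y+H,x:x+W,::-1].astype(float)*1.8,0,255).astype(np.uint8),(W*k,H*k),interpolation=cv2.INTER_CUBIC)
a[:600,:400]=crop(s,220,110,50,75,8)
a[:600,400:]=crop(w,266,110,100,150,4)
cv2.imwrite("pics/z3.png",a)
E
```

```text
tcp [315.51050545 245.33967834] [258.12665799 150.49402154] [240.48937162 199.77762621]
0.146 [array([313.5, 150.9]), array([247.9, 136.6]), array([266. , 158.4])]
0.156 [array([313.3, 154. ]), array([247.3, 132.8]), array([265.6, 154.5])]
```

View pics/z3.png

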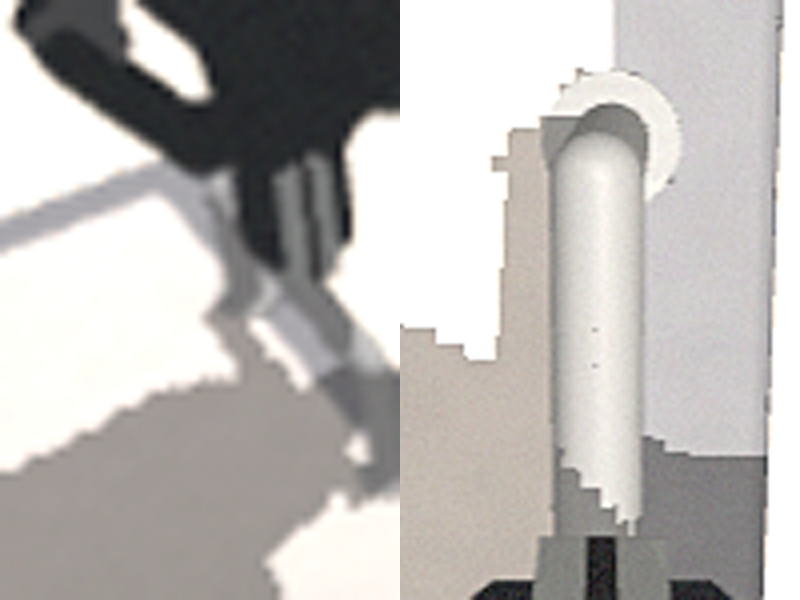

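The picture shows shut, empty fingers with their tips at or above the bar top. They sit about 20 mm higher than the reported TCP suggests. I'll open, go down in small steps watching the force, then close.

Emit:
{"name": "apply_moves", "arguments": {"targets": [[[0,0,0.3],[0,0,0],45],[[0,0,0],[0,0,0],45],[[0,0,-0.3],[0,0,0],45],[[0,0,-0.2],[0,0,0],45],[[0,0,-0.2],[0,0,0],45]]}}

```text
clock: 3.8
tool_pos: [0.5832, 0.1824, 0.1214]
orientation: [-3.14, 0.0, 1.629]
wrist_force: [0.1, -0.2, -0.3]
width: 0.0453
finger_force: 0.0
```

Emit:
{"name": "apply_moves", "arguments": {"targets": [[[0,0,0],[0,0,0],45],[[0,0,0],[0,0,0],45]]}}

```text
clock: 4.05
tool_pos: [0.5839, 0.1825, 0.1226]
orientation: [3.142, 0.0, 1.629]
wrist_force: [-0.6, 0.7, 0.5]
width: 0.045
finger_force: 0.0
```

```bash
python3 - <<'E'
from h import *
print(arm.state()["tool_pos"],arm.state()["wrist_force"])
w=grab("wrist","w3");s=grab("side","s3")
a=np.zeros((600,800,3),np.uint8)
def crop(f,x,y,W,H,k):return cv2.resize(np.clip(f["pixels"][y:y+H,x:x+W,::-1].astype(float)*1.8,0,255).astype(np.uint8),(W*k,H*k),interpolation=cv2.INTER_CUBIC)
a[:600,:400]=crop(s,220,110,50,75,8)
a[:600,400:]=crop(w,216,90,200,300,2)
cv2.imwrite("pics/z4.png",a)
E
```

```text
[0.58388635 0.18252144 0.12257231] [-0.55184891  0.74443425  0.48708139]
```

View pics/z4.png

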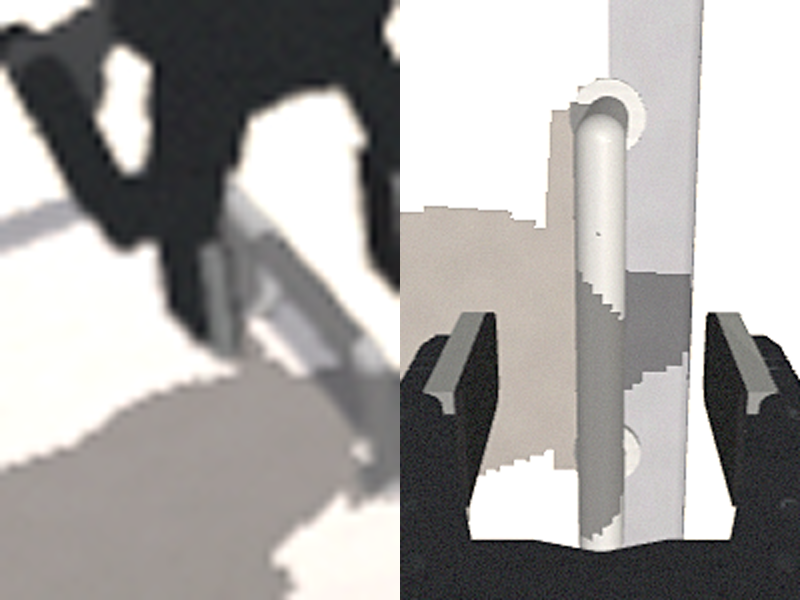

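The fingers now straddle the bar, centred on it, so I'll close.

Emit:
{"name": "apply_moves", "arguments": {"targets": [[[0,0,0],[0,0,0],0],[[0,0,0],[0,0,0],0],[[0,0,0],[0,0,0],0],[[0,0,0],[0,0,0],0]], "force": 40}}

```text
clock: 4.65
tool_pos: [0.5839, 0.1827, 0.1228]
orientation: [3.141, -0.0, 1.629]
wrist_force: [-0.7, -0.4, 1.4]
width: 0.0082
finger_force: 39.0
```

Gripped, but near the tips (8 mm reading). I'll take a deeper grip, 7 mm lower.

Emit:
{"name": "apply_moves", "arguments": {"targets": [[[0,0,0],[0,0,0],30],[[0,0,0],[0,0,0],30],[[0,0,-0.18],[0,0,0],30],[[0,0,0],[0,0,0],0],[[0,0,0],[0,0,0],0]]}}

```text
clock: 5.28
tool_pos: [0.5838, 0.1825, 0.115]
orientation: [3.142, 0.0, 1.629]
wrist_force: [1.8, -0.5, -3.9]
width: 0.0083
finger_force: 38.9
```

Emit:
{"name": "apply_moves", "arguments": {"targets": [[[0,0,0],[0,0,0],0],[[0,0,0],[0,0,0],0]]}}

```text
clock: 5.52
tool_pos: [0.5837, 0.1825, 0.1152]
orientation: [-3.141, 0.0, 1.629]
wrist_force: [1.4, 0.2, -5.4]
width: 0.0085
finger_force: 38.9
```

Emit:
{"name": "apply_moves", "arguments": {"targets": [[[-0.206,-0.011,0.48],[0,0,0],0],[[-0.266,-0.015,0.45],[0,0,0],0],[[-0.319,-0.018,0.413],[0,0,0],0],[[-0.369,-0.02,0.37],[0,0,0],0],[[-0.412,-0.023,0.321],[0,0,0],0]]}}

```text
clock: 6.15
tool_pos: [0.5227, 0.179, 0.1995]
orientation: [3.135, -0.001, 1.629]
wrist_force: [5.9, -0.5, -1.2]
width: 0.0087
finger_force: 38.9
```

Emit:
{"name": "apply_moves", "arguments": {"targets": [[[-0.448,-0.025,0.266],[0,0,0],0],[[-0.478,-0.027,0.208],[0,0,0],0],[[-0.503,-0.028,0.148],[0,0,0],0],[[-0.516,-0.029,0.083],[0,0,0],0],[[0,0,0],[0,0,0],0]]}}

```text
clock: 6.78
tool_pos: [0.445, 0.1745, 0.2296]
orientation: [3.133, -0.003, 1.629]
wrist_force: [1.8, -2.5, 20.1]
width: 0.0084
finger_force: 42.5
```

```bash
python3 - <<'E'
from h import *
s=arm.state();print({k:np.round(s[k],4).tolist() for k in("tool_pos","orientation","joint_positions","width","wrist_force","finger_force")})
w=grab("wrist","w5");s=grab("side","s5")
a=np.zeros((400,800,3),np.uint8);a[:,:400]=s["pixels"][0:300,100:400,::-1].repeat(1,0) is None or cv2.resize(s["pixels"][20:270,100:350,::-1],(400,400));a[:,400:]=w["pixels"][:,120:520,::-1]
cv2.imwrite("pics/z5.png",a)
E
```

```text
{'tool_pos': [0.445, 0.1745, 0.2296], 'orientation': [3.1334, -0.0033, 1.6292], 'joint_positions': [-0.7561, 0.3818, 0.4438, 1.9739, -0.2212, 0.8232, -0.1319], 'width': 0.0084, 'wrist_force': [1.7875, -2.4729, 20.1009], 'finger_force': 42.4666}
```

View pics/z5.png

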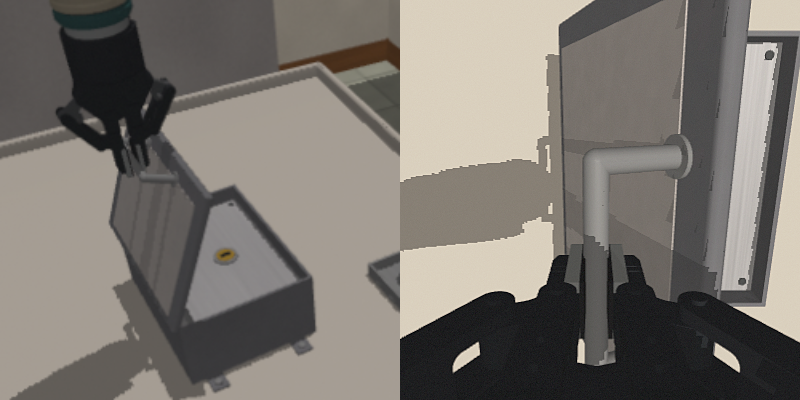

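The cover is at roughly 1.17 rad and the lock has come into view at about (226,256) in the side crop. I'll finish the arc with a slightly higher path to relieve the 20 N.

Emit:
{"name": "apply_moves", "arguments": {"targets": [[[-0.41,-0.023,0.13],[0,0,0],0],[[-0.41,-0.023,0.0],[0,0,0],0],[[-0.41,-0.023,-0.04],[0,0,0],0],[[-0.41,-0.023,-0.08],[0,0,0],0],[[0,0,0],[0,0,0],0]]}}

```text
clock: 7.5
tool_pos: [0.3739, 0.1701, 0.2246]
orientation: [-3.137, 0.001, 1.63]
wrist_force: [1.2, -1.9, -8.7]
width: 0.008
finger_force: 40.0
```

```bash
python3 - <<'E'
from h import *
s=arm.state();print({k:np.round(s[k],4).tolist() for k in("tool_pos","orientation","joint_positions","width","wrist_force","finger_force")})
w=grab("wrist","w6");s=grab("side","s6");t=grab("top","t6")
a=np.zeros((600,800,3),np.uint8)
def crop(f,x,y,W,H,k):return cv2.resize(np.clip(f["pixels"][y:y+H,x:x+W,::-1].astype(float)*1.5,0,255).astype(np.uint8),(W*k,H*k),interpolation=cv2.INTER_CUBIC)
a[:600,:480]=crop(s,145,80,160,200,3)
a[:300,480:]=crop(t,185,185,107,100,3)[:,:320]
a[300:,480:]=cv2.resize(w["pixels"][:,120:520,::-1],(320,300))
cv2.imwrite("pics/z6.png",a)
E
```

```text
{'tool_pos': [0.3739, 0.1701, 0.2246], 'orientation': [-3.1366, 0.0013, 1.6303], 'joint_positions': [-0.8469, 0.2961, 0.4529, 2.1258, -0.1868, 0.762, -0.2152], 'width': 0.008, 'wrist_force': [1.1793, -1.8811, -8.7348], 'finger_force': 39.9643}
```

View pics/z6.png

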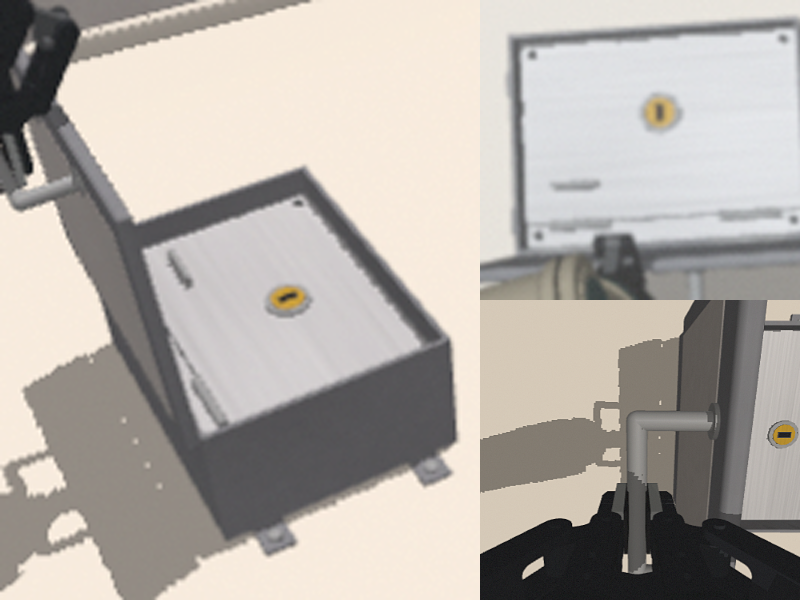

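The cover looks upright and the lock is visible in all three views. I'll measure the lock by its brass colour and check the cover angle.

```bash
python3 - <<'E'
from h import *
w,s,t=load("w6"),load("s6"),load("t6")
def brass(f):
    h=cv2.cvtColor(f["pixels"],cv2.COLOR_RGB2HSV);m=cv2.inRange(h,(12,110,60),(32,255,255))
    x0,y0,x1,y1=f["roi"];M=np.zeros_like(m);M[y0:y1,x0:x1]=m[y0:y1,x0:x1]
    M=cv2.morphologyEx(M,cv2.MORPH_CLOSE,np.ones((5,5)));k,_,st,ce=cv2.connectedComponentsWithStats(M);i=1+st[1:,4].argmax();print(st[i]);return ce[i]
w["roi"]=(470,150,540,210);s["roi"]=(220,165,265,195);t["roi"]=(230,210,260,235)
b={n:brass(f) for n,f in(("w",w),("s",s),("t",t))};print(b)
print(tri((t,b["t"]),(s,b["s"])),tri((w,b["w"]),(s,b["s"])),tri((w,b["w"]),(s,b["s"]),(t,b["t"])))
print([plane(f,b[n],.082).round(4) for n,f in(("w",w),("s",s),("t",t))])
a=.0555;F=np.array([np.cos(a),np.sin(a),0]);L=np.array([-F[1],F[0],0]);M=np.array([.4265,.1755,.1005])
P=lambda r,z,l,th:M+L*l+F*(r*np.cos(th)-z*np.sin(th))+[0,0,r*np.sin(th)+z*np.cos(th)]
for th in(1.5,1.57,1.64): print(th,proj(s,P(.182,0,-.124,th)).round(1),proj(s,P(0,0,-.124,th)).round(1),proj(s,P(.182,0.01,-.124,th)).round(1))
E
```

```text
[486 166  28  27 445]
[235 176  11   7  60]
[241 219   8   6  38]
{'w': array([499.54157303, 179.0988764 ]), 's': array([240.36666667, 178.95      ]), 't': array([244.60526316, 221.84210526])}
(array([0.53609323, 0.18113307, 0.08102226]), np.float64(0.00024193286196664182)) (array([0.5365795 , 0.18297953, 0.07966201]), np.float64(0.00031193951600584483)) (array([0.53647203, 0.18224759, 0.07984842]), np.float64(0.000978575164075609))
[array([0.5357, 0.1834, 0.082 ]), array([0.5356, 0.18  , 0.082 ]), array([0.5363, 0.1809, 0.082 ])]
1.5 [200.3 146.8] [211.9 227.2] [194.3 148.4]
1.57 [192.7 149. ] [211.9 227.2] [186.8 151. ]
1.64 [185.2 151.8] [211.9 227.2] [179.3 154.2]
```

Emit:
{"name": "apply_moves", "arguments": {"targets": [[[0.1,0.005,0.03],[0,0,0],0],[[0,0,0],[0,0,0],0],[[0,0,0],[0,0,0],24],[[0,0,0],[0,0,0],24],[[0,0,0],[0,0,0],24]]}}

```text
clock: 8.28
tool_pos: [0.3822, 0.1719, 0.2269]
orientation: [3.14, -0.001, 1.63]
wrist_force: [0.8, -0.2, -0.6]
width: 0.0239
finger_force: 0.0
```

Emit:
{"name": "apply_moves", "arguments": {"targets": [[[0,0,0.4],[0,0,0],24],[[0,0,0.7],[0,0,0],24],[[0,0,0.8],[0,0,0],24],[[0,0,0.6],[0,0,0],24]]}}

```text
clock: 8.78
tool_pos: [0.382, 0.1717, 0.3281]
orientation: [3.14, -0.001, 1.629]
wrist_force: [0.7, 0.2, -0.4]
width: 0.0241
finger_force: 0.0
```

```bash
python3 - <<'E'
from h import *
s=arm.state();print({k:np.round(s[k],4).tolist() for k in("tool_pos","orientation","joint_positions","width","wrist_force","finger_force")})
w=grab("wrist","w7");s=grab("side","s7");t=grab("top","t7")
for p in((.5362,.182,.082),(.538,-.1484,.073)): print(proj(w,p))
h=cv2.cvtColor(w["pixels"],cv2.COLOR_RGB2HSV);m=cv2.inRange(h,(12,110,60),(32,255,255));k,_,st,ce=cv2.connectedComponentsWithStats(cv2.morphologyEx(m,cv2.MORPH_CLOSE,np.ones((5,5))));
for i in range(1,k):
    if st[i,4]>60: print(st[i],ce[i],plane(w,ce[i],.082))
E
```

```text
{'tool_pos': [0.382, 0.1717, 0.3281], 'orientation': [3.1398, -0.0012, 1.6294], 'joint_positions': [-0.9044, 0.1658, 0.492, 1.9472, -0.0907, 1.0477, -0.3143], 'width': 0.0241, 'wrist_force': [0.7113, 0.2064, -0.4003], 'finger_force': 0.0}
[447.08891459 162.85231846]
[409.54959497 386.72811915]
[437 152  21  21 273] [446.73992674 161.7032967 ] [0.53557242 0.18332525 0.082     ]
[576 207  44  40 686] [593.48396501 221.24927114] [0.7287631  0.12083548 0.082     ]
```

Emit:
{"name": "apply_moves", "arguments": {"targets": [[[0.24,-0.5,0],[0,0,1],24],[[0.24,-0.5,0],[0,0,1],24],[[0.24,-0.5,0],[0,0,1],24],[[0.24,-0.5,0],[0,0,1],24],[[0.24,-0.5,0],[0,0,1],24]]}}

```text
clock: 9.55
tool_pos: [0.4292, 0.0707, 0.3255]
orientation: [-3.14, -0.001, 2.157]
wrist_force: [-0.1, 0.1, 0.1]
width: 0.0239
finger_force: 0.0
```

Emit:
{"name": "apply_moves", "arguments": {"targets": [[[0.24,-0.5,0],[0,0,1],24],[[0.24,-0.5,0],[0,0,1],24],[[0.24,-0.5,0],[0,0,1],24],[[0.24,-0.5,0],[0,0,1],24],[[0.24,-0.5,0],[0,0,1],24]]}}

```text
clock: 10.18
tool_pos: [0.4772, -0.0292, 0.3253]
orientation: [-3.141, -0.002, 2.68]
wrist_force: [-0.4, 0.1, 0.9]
width: 0.024
finger_force: 0.0
```

Emit:
{"name": "apply_moves", "arguments": {"targets": [[[0.24,-0.5,-0.4],[0,0,1],30],[[0.24,-0.5,-0.4],[0,0,1],30],[[0.24,-0.5,-0.4],[0,0,1],30],[[0.24,-0.5,-0.4],[0,0,1],30],[[0.24,-0.5,-0.4],[0,0,1],30]]}}

```text
clock: 10.8
tool_pos: [0.5251, -0.1291, 0.2446]
orientation: [3.141, -0.002, -3.08]
wrist_force: [1.0, -0.4, 0.1]
width: 0.0299
finger_force: 0.0
```

```bash
python3 - <<'E'
from h import *
s=arm.state();print({k:np.round(s[k],4).tolist() for k in("tool_pos","orientation","joint_positions","width","wrist_force","finger_force")})
w2,s2=load("w2"),load("s2")
def at(f,uv,y):
    c,d=ray(f,uv);return (c+d*(y-c[1])/d[1]).round(4)
print("tip w",at(w2,(316,244),.1829+.011),"tip s",at(s2,(260,145.6),.1829-.011))
w=grab("wrist","w8");s=grab("side","s8")
V=w["view"];print(-V[:3,:3].T@V[:3,3])
a=np.zeros((600,800,3),np.uint8)
a[:400,:400]=w["pixels"][:,120:520,::-1]
a[:600,400:]=cv2.resize(s["pixels"][180:380,250:384,::-1],(400,600),interpolation=cv2.INTER_CUBIC)
cv2.imwrite("pics/z7.png",a)
print(proj(w,(.538,-.1484,.073)))
E
```

```text
{'tool_pos': [0.5251, -0.1291, 0.2446], 'orientation': [3.1409, -0.002, -3.0796], 'joint_positions': [-0.0251, 0.448, 0.3138, 1.7851, -0.1668, 0.9366, 1.9919], 'width': 0.0299, 'wrist_force': [1.0111, -0.3774, 0.1058], 'finger_force': 0.0}
tip w [0.5838 0.1939 0.1637] tip s [0.5861 0.1719 0.1581]
[ 0.45753635 -0.13291864  0.40813861]
[294.95792528 188.23189368]
```

View pics/z7.png

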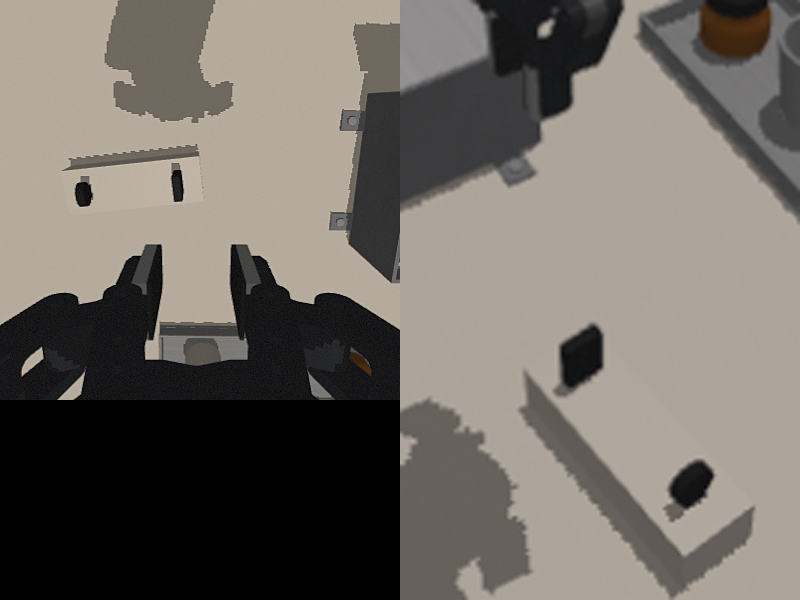

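The view shows the square key at wrist (297,186), 2 px from the prediction, and the round key at (203,194). The tip check gives real tips about 22 mm above the reported TCP, and I'll allow for that from here on. Next I'll measure the square key numerically.

```bash
python3 - <<'E'
from h import *
w,s=load("w8"),load("s8")
g=w["pixels"].max(2)
def blobs(g,x0,y0,x1,y1,th):
    m=(g[y0:y1,x0:x1]<th).astype(np.uint8);k,l,st,ce=cv2.connectedComponentsWithStats(m);out=[]
    for i in range(1,k):
        if st[i,4]>20: out.append((st[i]+[x0,y0,0,0,0],ce[i]+[x0,y0],np.argwhere(l==i)[:,::-1]+[x0,y0]))
    return out
for th in(40,60):
  for st,c,pts in blobs(g,180,150,330,220,th):
    print(th,st,c.round(1),[np.round(v,1) for v in cv2.minAreaRect(pts.astype(np.float32))[:2]])
    y0,h=st[1],st[3]
    for r in(y0+1,y0+h//3,y0+2*h//3,y0+h-2):
        xs=pts[pts[:,1]==r][:,0];print(r,xs.min(),xs.max()+1,plane(w,((xs.min()+xs.max())/2,r),.073).round(4),plane(w,((xs.min()+xs.max())/2,r),.036).round(4))
# block top face
h=w["pixels"].astype(int);roi=h[140:230,170:340].min(2)
print(np.percentile(roi,[5,25,50,75,95]))
m=(roi>np.percentile(roi,50)+ (np.percentile(roi,97)-np.percentile(roi,50))*.6).astype(np.uint8)
m=cv2.morphologyEx(m,cv2.MORPH_CLOSE,np.ones((15,15)));k,l,st,ce=cv2.connectedComponentsWithStats(m);i=1+st[1:,4].argmax()
r=cv2.minAreaRect((np.argwhere(l==i)[:,::-1]+[170,140]).astype(np.float32));b=cv2.boxPoints(r);print([plane(w,p,.036).round(4) for p in b],r[1])
q=[plane(w,p,.036) for p in b];print([np.linalg.norm(q[i]-q[i-1]).round(4) for i in range(4)],[np.arctan2(*(q[i]-q[i-1])[[1,0]]).round(3) for i in range(4)])
E
```

```text
40 [292 170  11  32 263] [297.2 184.9] [array([297.2, 185.3]), array([30.8,  9.8])]
171 294 301 [ 0.5208 -0.1472  0.073 ] [ 0.5278 -0.1488  0.036 ]
180 292 302 [ 0.5297 -0.1473  0.073 ] [ 0.5376 -0.1489  0.036 ]
191 293 303 [ 0.5406 -0.1458  0.073 ] [ 0.5498 -0.1472  0.036 ]
200 295 302 [ 0.5498 -0.1448  0.073 ] [ 0.5599 -0.1461  0.036 ]
40 [195 182  17  24 324] [203.1 193.7] [array([203. , 193.5]), array([23., 16.])]
183 198 208 [ 0.5384 -0.2388  0.073 ] [ 0.5474 -0.2505  0.036 ]
190 196 211 [ 0.5455 -0.2385  0.073 ] [ 0.5552 -0.2501  0.036 ]
198 196 211 [ 0.5536 -0.2387  0.073 ] [ 0.5642 -0.2503  0.036 ]
204 199 209 [ 0.5598 -0.2383  0.073 ] [ 0.5711 -0.2499  0.036 ]
60 [292 170  11  32 291] [297.2 185.2] [array([297.2, 185.3]), array([31.1,  9.8])]
171 293 301 [ 0.5208 -0.1477  0.073 ] [ 0.5278 -0.1494  0.036 ]
180 292 302 [ 0.5297 -0.1473  0.073 ] [ 0.5376 -0.1489  0.036 ]
191 293 303 [ 0.5406 -0.1458  0.073 ] [ 0.5498 -0.1472  0.036 ]
200 295 302 [ 0.5498 -0.1448  0.073 ] [ 0.5599 -0.1461  0.036 ]
60 [195 182  17  25 335] [203.1 193.8] [array([203.1, 193.7]), array([23.8, 15.8])]
183 197 208 [ 0.5385 -0.2393  0.073 ] [ 0.5474 -0.251   0.036 ]
190 196 211 [ 0.5455 -0.2385  0.073 ] [ 0.5552 -0.2501  0.036 ]
198 196 211 [ 0.5536 -0.2387  0.073 ] [ 0.5642 -0.2503  0.036 ]
205 199 209 [ 0.5608 -0.2383  0.073 ] [ 0.5722 -0.25    0.036 ]
[ 75. 155. 157. 162. 166.]
[array([ 0.515 , -0.2746,  0.036 ]), array([ 0.491 , -0.1299,  0.036 ]), array([ 0.5589, -0.1184,  0.036 ]), array([ 0.5849, -0.2702,  0.036 ])] (63.4201774597168, 138.4336700439453)
[np.float64(0.0701), np.float64(0.1466), np.float64(0.0689), np.float64(0.154)] [np.float64(-3.079), np.float64(1.735), np.float64(0.168), np.float64(-1.401)]
```

Emit:
{"name": "apply_moves", "arguments": {"targets": [[[0.32,-0.45,-0.9],[0,0,0.95],30],[[0,0,-0.9],[0,0,0],30],[[0,0,-0.9],[0,0,0],30],[[0,0,-0.8],[0,0,0],30],[[0,0,0],[0,0,0],30]]}}

```text
clock: 11.52
tool_pos: [0.536, -0.1452, 0.1044]
orientation: [3.139, -0.005, -2.984]
wrist_force: [0.5, -0.2, -0.5]
width: 0.03
finger_force: 0.0
```

```bash
python3 - <<'E'
from h import *
s=arm.state();print({k:np.round(s[k],4).tolist() for k in("tool_pos","orientation","joint_positions","width","wrist_force","finger_force")})
w=grab("wrist","w9");g=w["pixels"].max(2)
R=cv2.Rodrigues(np.array([0,0,0.]))[0]
print("pred",proj(w,(.538,-.147,.073)))
for r in range(140,300,10):
    m=(g[r,200:440]<50).astype(int);e=np.flatnonzero(np.diff(np.r_[0,m,0]));print(r,[(int(a)+200,int(b)+200) for a,b in zip(e[::2],e[1::2]) if b-a>3])
E
```

```text
{'tool_pos': [0.536, -0.1452, 0.1044], 'orientation': [3.1389, -0.0054, -2.9842], 'joint_positions': [0.0683, 0.6511, 0.2251, 1.8825, -0.2293, 0.6391, 2.1627], 'width': 0.03, 'wrist_force': [0.5216, -0.1721, -0.5112], 'finger_force': 0.0}
pred [311.5420395  226.86517641]
140 []
150 []
160 []
170 []
180 []
190 []
200 [(305, 319)]
210 [(305, 319)]
220 [(305, 319)]
230 [(305, 319)]
240 [(305, 319)]
250 [(276, 282), (351, 357)]
260 [(247, 260), (272, 282), (351, 360), (373, 386)]
270 [(242, 256), (270, 282), (351, 363), (377, 391)]
280 [(238, 252), (267, 282), (351, 366), (381, 395)]
290 [(226, 262), (267, 282), (351, 366), (371, 407)]
```

Emit:
{"name": "apply_moves", "arguments": {"targets": [[[0.04,-0.05,-0.6],[0,0,0],30],[[0,0,-0.5],[0,0,0],30],[[0,0,-0.5],[0,0,0],30],[[0,0,-0.3],[0,0,0],30],[[0,0,0],[0,0,0],30]]}}

```text
clock: 12.2
tool_pos: [0.5401, -0.1486, 0.0309]
orientation: [3.142, 0.0, -2.984]
wrist_force: [0.3, -0.3, 0.2]
width: 0.0298
finger_force: 0.0
```

```bash
python3 - <<'E'
from h import *
s=arm.state();print({k:np.round(s[k],4).tolist() for k in("tool_pos","orientation","width","wrist_force","finger_force")})
w=grab("wrist","w10");g=w["pixels"].max(2)
print("pred",proj(w,(.538,-.147,.073)))
for r in range(150,400,10):
    m=(g[r,200:440]<50).astype(int);e=np.flatnonzero(np.diff(np.r_[0,m,0]));print(r,[(int(a)+200,int(b)+200) for a,b in zip(e[::2],e[1::2]) if b-a>3])
E
```

```text
{'tool_pos': [0.5401, -0.1486, 0.0309], 'orientation': [3.1415, 0.0002, -2.9837], 'width': 0.0298, 'wrist_force': [0.2587, -0.2731, 0.2212], 'finger_force': 0.0}
pred [319.75369934 282.70462784]
150 []
160 []
170 []
180 []
190 []
200 []
210 []
220 []
230 [(310, 329)]
240 [(309, 330)]
250 [(276, 282), (309, 331), (351, 357)]
260 [(247, 259), (273, 282), (309, 331), (351, 360), (373, 386)]
270 [(242, 256), (270, 282), (309, 331), (351, 363), (377, 391)]
280 [(238, 252), (267, 282), (309, 331), (351, 365), (381, 395)]
290 [(226, 262), (267, 282), (310, 331), (351, 366), (371, 407)]
300 [(219, 280), (310, 331), (353, 415), (435, 440)]
310 [(200, 278), (310, 331), (355, 440)]
320 [(200, 276), (357, 440)]
330 [(200, 275), (358, 440)]
340 [(200, 266), (367, 440)]
350 [(200, 264), (369, 440)]
360 [(200, 286), (348, 440)]
370 [(200, 204), (206, 427), (428, 440)]
380 [(204, 429)]
390 [(202, 431)]
```

Emit:
{"name": "apply_moves", "arguments": {"targets": [[[-0.04,0.03,-0.22],[0,0,0],30],[[0,0,0],[0,0,0],30],[[0,0,0],[0,0,0],0],[[0,0,0],[0,0,0],0],[[0,0,0],[0,0,0],0]], "force": 60}}

```text
clock: 12.88
tool_pos: [0.5385, -0.1476, 0.0221]
orientation: [-3.141, 0.0, -2.984]
wrist_force: [0.1, -0.4, 2.0]
width: 0.008
finger_force: 59.1
```

Emit:
{"name": "apply_moves", "arguments": {"targets": [[[0,0,0],[0,0,0],0],[[0,0,0],[0,0,0],0]]}}

```text
clock: 13.12
tool_pos: [0.5384, -0.1476, 0.022]
orientation: [-3.141, 0.0, -2.984]
wrist_force: [-0.8, 0.4, 5.0]
width: 0.0081
finger_force: 59.4
```

Gripped. With the TCP reading 0.022, the head underside is at 0.036. I'll lift straight up.

Emit:
{"name": "apply_moves", "arguments": {"targets": [[[0,0,0],[0,0,0],0],[[0,0,0.3],[0,0,0],0],[[0,0,0.5],[0,0,0],0],[[0,0,0.6],[0,0,0],0],[[0,0,0.8],[0,0,0],0]], "force": 90}}

```text
clock: 13.75
tool_pos: [0.5376, -0.1472, 0.1104]
orientation: [3.141, -0.001, -2.984]
wrist_force: [-0.8, 1.1, -0.7]
width: 0.0081
finger_force: 87.7
```

Emit:
{"name": "apply_moves", "arguments": {"targets": [[[0,0,1],[0,0,0],0],[[0,0,0.9],[0,0,0],0],[[0,0,0],[0,0,0],0],[[0,0,0],[0,0,0],0]]}}

```text
clock: 14.25
tool_pos: [0.5377, -0.1472, 0.1855]
orientation: [3.141, -0.001, -2.983]
wrist_force: [-0.0, 0.1, -0.3]
width: 0.0078
finger_force: 87.7
```

```bash
python3 - <<'E'
from h import *
s=arm.state();print({k:np.round(s[k],4).tolist() for k in("tool_pos","orientation","width","wrist_force","finger_force","joint_positions","torque")})
t=grab("top","t11");sd=grab("side","s11");w=grab("wrist","w11")
for n,f,roi in(("s",sd,(290,270,375,370)),("t",t,(360,200,430,235))):
    g=f["pixels"].max(2);x0,y0,x1,y1=roi;m=(g[y0:y1,x0:x1]<60).astype(np.uint8);k,l,st,ce=cv2.connectedComponentsWithStats(m);print(n,[(st[i].tolist()[4],(ce[i]+[x0,y0]).round(1).tolist()) for i in range(1,k) if st[i,4]>10])
g=w["pixels"].max(2)
for r in range(190,330,10):
    m=(g[r,230:400]<50).astype(int);e=np.flatnonzero(np.diff(np.r_[0,m,0]));print(r,[(int(a)+230,int(b)+230) for a,b in zip(e[::2],e[1::2]) if b-a>3],w["pixels"][r,316].tolist())
# key blade tip as seen from the side
o=np.array(s["tool_pos"]);print(proj(sd,o+[0,0,-.016]),proj(sd,o+[0,0,.014]))
E
```

```text
{'tool_pos': [0.5377, -0.1472, 0.1855], 'orientation': [3.141, -0.0008, -2.9834], 'width': 0.0078, 'wrist_force': [-0.0366, 0.1114, -0.3447], 'finger_force': 87.7281, 'joint_positions': [0.0377, 0.5396, 0.2715, 1.812, -0.1905, 0.8163, 2.1326], 'torque': [0.0182, 0.0392, 0.0288]}
s [(140, [347.2, 341.0])]
t [(60, [374.3, 213.5]), (11, [363.7, 212.5]), (15, [365.9, 220.3])]
190 [] [140, 134, 120]
200 [] [180, 171, 155]
210 [] [173, 163, 148]
220 [] [175, 164, 149]
230 [] [58, 61, 57]
240 [(307, 326)] [21, 19, 23]
250 [(303, 330)] [17, 18, 18]
260 [(274, 289), (302, 331), (344, 359)] [21, 16, 22]
270 [(272, 287), (301, 332), (345, 361)] [19, 12, 21]
280 [(269, 286), (300, 332), (347, 364)] [21, 18, 10]
290 [(261, 298), (300, 332), (335, 372)] [26, 21, 22]
300 [(230, 236), (250, 384)] [20, 20, 18]
310 [(230, 400)] [16, 11, 12]
320 [(230, 400)] [22, 21, 24]
[307.86356081 255.28814828] [307.30676903 242.48517085]
```

The key is in hand and the round key hasn't moved (side (347,341), as before). I'll travel to above the lock.

Emit:
{"name": "apply_moves", "arguments": {"targets": [[[0,0.9,0],[0,0,-0.3],0],[[0,0.9,0],[0,0,-0.3],0],[[0,0.9,0],[0,0,-0.3],0],[[0,0.9,0],[0,0,-0.08],0],[[0,0.9,0],[0,0,0],0]]}}

```text
clock: 15.02
tool_pos: [0.5376, 0.0336, 0.1848]
orientation: [-3.141, -0.002, -3.086]
wrist_force: [1.1, -0.5, -0.7]
width: 0.0076
finger_force: 87.8
```

Emit:
{"name": "apply_moves", "arguments": {"targets": [[[0,0.9,0],[0,0,0],0],[[0,0.9,0],[0,0,0],0],[[0,0.9,0],[0,0,0],0],[[-0.04,0.85,0],[0,0,0],0],[[0,0,0],[0,0,0],0]]}}

```text
clock: 15.65
tool_pos: [0.5355, 0.1782, 0.1845]
orientation: [3.14, -0.002, -3.081]
wrist_force: [-0.3, -0.5, -0.8]
width: 0.0074
finger_force: 87.9
```

Emit:
{"name": "apply_moves", "arguments": {"targets": [[[0,0.18,-0.6],[0,0,0],0],[[0,0,-0.6],[0,0,0],0],[[0,0,-0.4],[0,0,0],0],[[0,0,0],[0,0,0],0],[[0,0,0],[0,0,0],0]]}}

```text
clock: 16.27
tool_pos: [0.5373, 0.1813, 0.1223]
orientation: [3.142, 0.001, -3.087]
wrist_force: [-0.1, -0.7, -1.1]
width: 0.0076
finger_force: 87.8
```

```bash
python3 - <<'E'
from h import *
s=arm.state();print({k:np.round(s[k],4).tolist() for k in("tool_pos","orientation","width","wrist_force","finger_force","joint_positions","torque")})
t=grab("top","t12");sd=grab("side","s12");w=grab("wrist","w12")
o=np.array(s["tool_pos"])
for n,f in(("s",sd),("w",w),("t",t)): print(n,"tip",proj(f,o+[0,0,-.016]).round(1),"org",proj(f,o+[0,0,.014]).round(1),"lock",proj(f,(.5362,.182,.082)).round(1))
def dump(f,x0,y0,x1,y1,st=1):
    for r in range(y0,y1,st): print(r," ".join("%3d/%3d"%(f["pixels"][r,c].max(),int(f["pixels"][r,c,0])-int(f["pixels"][r,c,2])) for c in range(x0,x1)))
print("side");dump(sd,232,150,252,190)
E
```

```text
{'tool_pos': [0.5373, 0.1813, 0.1223], 'orientation': [3.1416, 0.0009, -3.0869], 'width': 0.0076, 'wrist_force': [-0.0907, -0.654, -1.0947], 'finger_force': 87.7903, 'joint_positions': [-0.5535, 0.6401, 0.2772, 1.8454, -0.2592, 0.6904, 1.4978], 'torque': [-0.0359, -0.0386, 0.0083]}
s tip [239.4 169.6] org [237.6 158.5] lock [240.3 178.3]
w tip [314.5 232.7] org [314.2 255.8] lock [315.9 217. ]
t tip [243.  220.6] org [241.1 219.6] lock [244.2 221.9]
side
150  55/ -1  69/  0  60/ -1  37/  0  26/ -3  24/ -2  24/ -1  25/ -3  22/  0  26/ -3  40/ -1 102/  2 134/  3 140/  3 142/  3 144/  3 142/  2 110/  1  82/  1  71/  1
151  53/  0  70/  0  64/ -1  41/ -1  24/ -3  24/ -2  25/ -1  26/ -2  24/ -2  25/ -3  41/ -1  99/  2 133/  3 140/  3 139/  2 142/  3 143/  3 121/  1 103/  2  89/  1
152  48/  0  67/ -1  72/  0  52/ -1  25/ -5  25/ -3  24/ -2  25/ -4  25/ -2  26/ -2  38/ -1  87/  0 128/  2 141/  3 139/  2 140/  2 142/  3 143/  2 140/  3 118/  2
153  35/  0  61/ -1  71/ -1  53/ -1  26/ -2  25/ -2  26/ -3  25/ -2  24/ -3  26/ -2  29/ -2  83/  0 127/  1 140/  2 141/  3 139/  2 140/  3 141/  2 1
[... 5218 characters left out ...]
/  2 137/  2 137/  1 138/  2 139/  2 139/  2
186  83/  1  82/  1  82/  1  83/  1  83/  1  83/  1  83/  1  84/  2  83/  2  83/  1 121/  1 138/  2 138/  3 137/  2 137/  2 137/  2 137/  2 139/  3 139/  2 138/  2
187  83/  1  82/  0  83/  1  83/  1  84/  1  83/  0  83/  1  83/  1  84/  2  83/  1 111/  2 133/  1 138/  2 137/  2 137/  2 137/  2 138/  2 138/  2 139/  3 138/  2
188  83/  1  83/  0  83/  1  82/  1  83/  1  84/  1  84/  2  83/  1  84/  1  85/  2  83/  1 121/  1 139/  2 138/  2 137/  2 137/  2 138/  2 138/  2 138/  2 139/  2
189  83/  1  83/  1  83/  1  83/  1  83/  1  84/  2  84/  1  84/  2  84/  1  84/  1  84/  1 122/  1 139/  2 140/  3 138/  2 137/  1 137/  2 138/  2 138/  2 139/  3
```

```bash
python3 - <<'E'
from h import *
w=load("w12")["pixels"]
for r in range(194,256,2): print(r," ".join("%3d/%2d"%(w[r,c].max(),int(w[r,c,0])-int(w[r,c,2])) for c in range(300,333)))
E
```

```text
194 118/ 6 120/ 7  98/ 4  79/ 2  83/ 4  96/ 5  94/ 4  94/ 5  91/ 1  94/ 3  94/ 4  94/ 2  94/ 6  95/ 4  95/ 4  94/ 3  97/ 3  97/ 4  97/ 4  96/ 6  94/ 2  96/ 4  96/ 2  96/ 3  95/ 2  95/ 4  96/ 5  94/ 3  91/ 3  94/ 3  97/ 4  88/ 0  86/ 2
196 106/ 5  90/ 4  96/ 6  95/ 5  94/ 3  96/ 6  91/ 4  94/ 5  92/ 3  93/ 2  96/ 6  95/ 4  95/ 3  96/ 2  96/ 4  96/ 0  95/ 2  94/-1  95/ 0  95/ 2  94/ 3  96/ 2  98/ 1 101/ 6  96/ 3  95/ 3  96/ 6  97/ 4  93/ 5  92/ 4  94/ 6  93/ 5  94/ 3
198  96/ 4  98/ 6  95/ 2  94/ 4  96/ 4  92/ 5  93/ 4  91/ 1  92/ 0  95/ 0  96/-3  97/-1  98/-3  91/17  95/35 100/49 111/79 117/97 123/96 111/74 105/62  98/31  96/16  95/ 1 100/-3  97/-2  91/ 1  93/ 2  93/ 3  94/ 5  94/ 2  93/ 6  92/ 5
200  95/ 3  94/ 3  94/ 0  94/ 3  91/ 2  94/ 4  92/-2  91/15 107/70 111/88 120/89 121/93 118/84 120/84 117/84 119/79 113/84 116/82 117/82 117/83 116/85 119/80 119/84 117/88 118/86 116/93 119/92 111/75  97/34  90/ 2  94/ 0  91/ 3  91/ 2
202  93/ 5  95/ 6  98/ 2  93/ 0  95/-3  97/29 113/75 119/87 118/82 116/80 116/83 115/83 117/82 117/86 115/83 114/85 115/79 117/82 118/81 114/89 116/82 116/83 11
[... 5695 characters left out ...]
 84/ 3  88/ 4  83/ 4  53/ 1  28/-1  23/ 1  12/ 0  27/-9  21/-1  25/ 3  29/ 4  26/ 9  23/ 1  24/ 5  21/ 5  21/-4  26/ 1  23/-2  15/ 1  27/ 1  20/-3  27/ 5  19/-2  24/-3  23/ 1  27/ 0  21/ 1  29/ 3  23/ 1  60/ 3  84/ 2  87/ 5  86/ 2
252  85/ 3  88/ 3  70/ 2  44/ 4  26/-3  26/ 2  29/ 3  28/ 1  28/-3  24/-4  23/12  28/-3  24/-5  21/-5  21/ 4  27/ 3  24/ 0  24/-2  20/ 1  22/-2  27/-2  27/ 3  21/ 3  23/ 6  26/ 1  16/ 1  17/-4  26/-1  20/ 0  43/ 3  78/ 3  88/ 3  85/ 3
254  84/ 1  90/ 4  65/ 1  31/-1  26/ 4  19/-2  26/ 2  18/-5  28/ 2  20/-2  23/ 0  21/ 2  24/-3  19/-4  25/ 7  19/ 1  17/-3  21/-7  30/-4  16/ 1  29/-4  27/ 5  26/ 1  24/-3  21/-5  24/ 2  25/ 1  21/ 1  28/-4  33/-1  73/ 1  88/ 2  83/ 3
```

Emit:
{"name": "apply_moves", "arguments": {"targets": [[[-0.02,0.02,-0.25],[0,0,0],0],[[0,0,-0.25],[0,0,0],0],[[0,0,0],[0,0,0],0],[[0,0,0],[0,0,0],0]]}}

```text
clock: 16.92
tool_pos: [0.5359, 0.1824, 0.1016]
orientation: [-3.141, -0.0, -3.086]
wrist_force: [0.0, 0.3, 0.2]
width: 0.0076
finger_force: 87.8
```

```bash
python3 - <<'E'
from h import *
s=arm.state();print({k:np.round(s[k],4).tolist() for k in("tool_pos","orientation","width","wrist_force")})
sd=grab("side","s13");w=grab("wrist","w13")
o=np.array(s["tool_pos"])
for n,f in(("s",sd),("w",w)): print(n,"tip",proj(f,o+[0,0,-.016]).round(1),"lock",proj(f,(.5362,.182,.082)).round(1))
p=sd["pixels"]
for r in range(168,184): print(r," ".join("%3d/%2d"%(p[r,c].max(),int(p[r,c,0])-int(p[r,c,2])) for c in range(234,248)))
p=w["pixels"]
for r in range(196,240,3): print(r," ".join("%3d/%2d"%(p[r,c].max(),int(p[r,c,0])-int(p[r,c,2])) for c in range(307,329)))
E
```

```text
{'tool_pos': [0.5359, 0.1824, 0.1016], 'orientation': [-3.1414, -0.0003, -3.0863], 'width': 0.0076, 'wrist_force': [0.029, 0.3086, 0.1947]}
s tip [239.9 177. ] lock [240.3 178.3]
w tip [315.1 232.9] lock [314.4 231.1]
168  26/ 2  46/ 0  61/ 0  73/ 0  65/ 1  63/ 0  85/ 0 118/ 2 137/ 3 140/ 2 139/ 3 138/ 2 140/ 2 140/ 2
169  85/ 1  94/ 1  92/ 1 100/ 1  88/ 1  67/ 0  66/ 0  85/ 1 124/ 1 140/ 1 139/ 2 139/ 2 139/ 2 140/ 2
170 137/ 1 137/ 2 118/ 2  84/ 1  67/ 1  66/ 0  67/ 0  67/ 0 117/ 1 139/ 1 140/ 2 139/ 2 138/ 2 139/ 3
171 138/ 2 137/ 2 117/ 1  83/ 1  62/ 1  63/ 0  64/ 0  65/ 1 113/ 2 136/ 2 140/ 2 139/ 2 139/ 2 138/ 2
172 139/ 3 137/ 2 120/ 2  86/ 2  61/ 0  63/ 0  60/ 0  62/ 0  99/ 1 129/ 1 140/ 3 140/ 2 140/ 2 139/ 3
173 138/ 2 138/ 3 130/ 2  96/ 2  66/ 1  63/ 0  63/ 1  65/-1  90/ 1 125/ 1 137/ 1 139/ 2 140/ 2 139/ 2
174 139/ 3 138/ 2 138/ 2 104/ 2  64/ 1  59/ 1  63/ 0  62/ 0  84/ 1 120/ 2 132/ 2 135/ 2 139/ 2 140/ 2
175 133/ 1 136/ 3 132/ 2 103/ 4  71/ 4  67/ 0  67/ 1  56/ 0  80/17 113/20 121/13 123/ 4 131/ 2 137/ 1
176 117/ 2 126/ 2 111/ 5 107/28  91/26  70/ 3  67/ 1  66/ 0  97/41
[... 2432 characters left out ...]
4  35/-2  57/ 7  97/58 109/77 107/77 105/71  99/66 179/130
229 111/77 111/80 117/83  82/42  44/-13  61/-4  82/ 3  86/ 1  88/ 4  86/ 2  86/ 5  87/ 0  92/ 4  60/-2  36/-6  53/ 5 103/64 116/88 109/82 109/77  98/72 173/130
232 114/83 118/84 126/92  89/44  43/-6  60/-1  81/ 4  88/ 5  88/ 3  86/ 3  85/ 2  86/ 5  90/ 6  61/ 3  33/-6  59/12 104/60 113/87 114/84 113/82 102/77 169/124
235  19/ 4  20/-5  16/-1  17/ 0  24/ 0  29/-2  22/-5  27/-1  19/ 3  28/-7  24/-6  20/-3  27/-3  24/-1  23/ 5  26/ 7  19/-1  20/-3  31/14 167/121 198/147 188/140
238  23/-11  25/ 3  27/-2  30/-3  26/ 0  23/-1  20/ 3  26/-1  24/ 1  24/-2  21/ 6  28/ 0  22/-3  26/ 0  27/ 2  22/-1  13/ 2  23/-2  15/-15 129/88 189/142 198/149
```

The blade tip and slot centre coincide (wrist columns 316.2 and 316.4). I'll lower it into the keyway slowly.

Emit:
{"name": "apply_moves", "arguments": {"targets": [[[0,0,-0.1],[0,0,0],0],[[0,0,-0.1],[0,0,0],0],[[0,0,-0.05],[0,0,0],0],[[0,0,0],[0,0,0],0]]}}

```text
clock: 17.52
tool_pos: [0.5357, 0.1824, 0.0915]
orientation: [-3.141, -0.001, -3.086]
wrist_force: [-0.8, 0.2, -0.3]
width: 0.0082
finger_force: 87.8
```

Emit:
{"name": "apply_moves", "arguments": {"targets": [[[0,0,-0.1],[0,0,0],0],[[0,0,0],[0,0,0],0]]}}

```text
clock: 17.77
tool_pos: [0.5356, 0.1824, 0.0875]
orientation: [-3.141, -0.001, -3.086]
wrist_force: [0.8, 0.0, -0.2]
width: 0.0076
finger_force: 87.8
```

Emit:
{"name": "apply_moves", "arguments": {"targets": [[[0,0,-0.07],[0,0,0],0],[[0,0,0],[0,0,0],0]]}}

```text
clock: 18.02
tool_pos: [0.5357, 0.1824, 0.0848]
orientation: [-3.141, -0.0, -3.086]
wrist_force: [0.1, 0.1, -0.5]
width: 0.0074
finger_force: 87.8
```

Emit:
{"name": "apply_moves", "arguments": {"targets": [[[0,0,-0.07],[0,0,0],0],[[0,0,0],[0,0,0],0]]}}

```text
clock: 18.27
tool_pos: [0.5364, 0.1826, 0.0821]
orientation: [3.142, 0.001, -3.086]
wrist_force: [0.8, 0.2, -1.6]
width: 0.0074
finger_force: 87.7
```

Emit:
{"name": "apply_moves", "arguments": {"targets": [[[0,0,-0.07],[0,0,0],0],[[0,0,0],[0,0,0],0]]}}

```text
clock: 18.52
tool_pos: [0.5364, 0.1824, 0.0797]
orientation: [3.141, 0.001, -3.086]
wrist_force: [0.8, -0.8, 0.5]
width: 0.0079
finger_force: 88.2
```

Emit:
{"name": "apply_moves", "arguments": {"targets": [[[0,0,-0.07],[0,0,0],0],[[0,0,0],[0,0,0],0]]}}

```text
clock: 18.77
tool_pos: [0.5364, 0.1826, 0.0772]
orientation: [3.141, 0.001, -3.086]
wrist_force: [0.8, -0.8, 4.5]
width: 0.0078
finger_force: 88.5
```

Emit:
{"name": "apply_moves", "arguments": {"targets": [[[0,0,-0.07],[0,0,0],0],[[0,0,0],[0,0,0],0]]}}

```text
clock: 19.02
tool_pos: [0.5364, 0.1827, 0.075]
orientation: [3.141, 0.001, -3.086]
wrist_force: [-1.7, -0.4, 11.3]
width: 0.0076
finger_force: 89.7
```

Resistance is building at about 7 mm before home. I'll ease back, wiggle, then push again.

Emit:
{"name": "apply_moves", "arguments": {"targets": [[[0,0,0.05],[0,0,0],0],[[0,0,0],[0,0,0.5],0],[[0,0,0],[0,0,-1],0],[[0,0,0],[0,0,0.5],0],[[0,0,-0.1],[0,0,0],0]]}}

```text
clock: 19.65
tool_pos: [0.5365, 0.1824, 0.0739]
orientation: [3.141, 0.001, -3.084]
wrist_force: [-0.5, -0.4, 6.1]
width: 0.0072
finger_force: 88.5
```

Emit:
{"name": "apply_moves", "arguments": {"targets": [[[0,0,-0.05],[0,0,0],0],[[0,0,0],[0,0,0],0]]}}

```text
clock: 19.9
tool_pos: [0.5359, 0.1825, 0.0696]
orientation: [3.142, 0.0, -3.085]
wrist_force: [1.1, -0.7, -0.8]
width: 0.0074
finger_force: 87.9
```

Freed. I'll continue to home.

Emit:
{"name": "apply_moves", "arguments": {"targets": [[[0,0,-0.05],[0,0,0],0],[[0,0,0],[0,0,0],0]]}}

```text
clock: 20.15
tool_pos: [0.536, 0.1826, 0.0682]
orientation: [3.141, 0.0, -3.085]
wrist_force: [-0.8, -0.4, 6.3]
width: 0.0075
finger_force: 89.3
```

Emit:
{"name": "apply_moves", "arguments": {"targets": [[[0,0,-0.05],[0,0,0],0],[[0,0,0],[0,0,0],0]]}}

```text
clock: 20.4
tool_pos: [0.5361, 0.1826, 0.0679]
orientation: [3.141, 0.001, -3.086]
wrist_force: [-3.7, -0.6, 21.5]
width: 0.0076
finger_force: 91.7
```

It's stiff at the predicted home height (0.068). One more wiggle will confirm it isn't a stick.

Emit:
{"name": "apply_moves", "arguments": {"targets": [[[0,0,0.08],[0,0,0],0],[[0,0,0],[0,0,0.5],0],[[0,0,0],[0,0,-1],0],[[0,0,0],[0,0,0.5],0],[[0,0,-0.08],[0,0,0],0]]}}

```text
clock: 21.02
tool_pos: [0.5361, 0.1827, 0.0676]
orientation: [3.141, 0.0, -3.081]
wrist_force: [-7.4, -1.8, 40.2]
width: 0.0073
finger_force: 94.6
```

Emit:
{"name": "apply_moves", "arguments": {"targets": [[[0,0,0],[0,0,0],0],[[0,0,0],[0,0,0],0]]}}

```text
clock: 21.28
tool_pos: [0.5361, 0.1827, 0.0677]
orientation: [3.14, 0.001, -3.081]
wrist_force: [-2.9, -0.8, 19.9]
width: 0.0077
finger_force: 92.1
```

```bash
python3 - <<'E'
from h import *
s=arm.state();print({k:np.round(s[k],4).tolist() for k in("tool_pos","orientation","width","wrist_force","joint_positions","torque")})
sd=grab("side","s14");w=grab("wrist","w14")
o=np.array(s["tool_pos"])
for n,f in(("s",sd),("w",w)): print(n,"org",proj(f,(o[0],o[1],.082)).round(1),"2up",proj(f,(o[0],o[1],.087)).round(1))
p=sd["pixels"]
for r in range(170,184): print(r," ".join("%3d/%2d"%(p[r,c].max(),int(p[r,c,0])-int(p[r,c,2])) for c in range(230,250)))
E
```

```text
{'tool_pos': [0.5361, 0.1827, 0.0677], 'orientation': [3.1404, 0.0006, -3.0814], 'width': 0.0077, 'wrist_force': [-2.917, -0.8232, 19.8883], 'joint_positions': [-0.5286, 0.7196, 0.2365, 1.881, -0.2906, 0.5735, 1.5277], 'torque': [-0.1852, 0.8356, 0.0288]}
s org [240.1 178.2] 2up [239.9 176.4]
w org [315.  256.7] 2up [315.  261.4]
170 110/ 2 133/ 2 111/ 1  57/ 1  33/ 0  59/ 0  71/-1  56/-1  33/-3  25/-4  24/-3  24/-3  26/-4  25/-2  30/-2  87/ 1 127/ 1 140/ 3 140/ 2 140/ 2
171  83/ 1 110/ 1 106/ 1  61/ 1  24/-1  57/-1  71/-1  59/-1  35/-1  25/-2  26/-2  25/-4  26/-3  24/-2  24/-2  82/ 0 126/ 2 139/ 2 140/ 3 140/ 2
172  83/ 1  83/ 1  81/ 1  57/ 0  20/ 0  55/ 0  71/ 0  62/ 0  39/-1  24/-3  24/-2  25/-3  25/-2  25/-2  24/-3  67/ 0 122/ 2 139/ 3 139/ 2 140/ 3
173  83/ 1  82/ 0  82/ 0  60/ 0  27/-1  51/ 0  69/ 0  68/ 0  46/-1  24/-2  25/-3  24/-2  26/-3  25/-2  24/-2  48/-1 118/ 1 139/ 2 139/ 2 139/ 1
174  82/ 1  82/ 1  82/ 1  64/ 1  33/ 0  43/-2  64/-1  71/ 0  51/ 0  23/-2  24/-3  24/-2  25/-2  25/-1  23/-3  41/-1 113/ 1 138/ 2 139/ 2 139/ 2
175  82/ 0  82/ 0  82/ 1  69/ 0  39/ 0  35/ 0  6
[... 547 characters left out ...]
82/ 1  74/ 0  53/ 0  28/ 0  33/-2  56/-1  70/ 0  61/-1  55/ 6  52/ 7  56/15  73/30  74/40 117/81 108/39 102/ 1 107/ 1 128/ 2
180  83/ 2  83/ 1  82/ 1  74/ 1  60/ 0  43/ 3  25/ 5  34/ 2  57/ 3  72/10  77/25  70/35  75/48  82/55  83/56  99/59 111/17 108/ 1 103/ 1 127/ 2
181  82/ 1  82/ 0  83/ 1  76/ 1  69/ 0  63/ 4  49/12  52/28  60/36  77/49  83/57  82/56  82/56  82/48  81/38  73/17  96/ 2  97/ 0 124/ 2 138/ 2
182  83/ 2  83/ 2  83/ 1  77/ 0  70/ 1  68/ 1  66/ 9  75/31  79/39  81/43  80/45  79/40  79/35  77/25  71/ 7  68/ 1  90/ 1 100/ 1 126/ 1 139/ 3
183  82/ 0  82/ 0  83/ 1  79/ 1  73/ 0  70/ 0  69/ 0  70/ 5  70/ 9  74/16  74/18  72/12  69/ 3  69/ 1  70/ 0  70/ 0  85/ 1 125/ 2 138/ 2 138/ 2
```

The head sits flush on the lock face and the key is fully home. I'll turn it clockwise.

Emit:
{"name": "apply_moves", "arguments": {"targets": [[[0,0,0.03],[0,0,-0.5],0],[[0,0,0],[0,0,-1],0],[[0,0,0],[0,0,-1],0],[[0,0,0],[0,0,-1],0],[[0,0,0],[0,0,-1],0]]}}

```text
clock: 22.0
tool_pos: [0.5361, 0.183, 0.0681]
orientation: [3.14, -0.0, 2.728]
wrist_force: [-1.5, 0.5, 13.0]
width: 0.0078
finger_force: 90.7
```

```bash
python3 -c "
from h import *
s=arm.state();print({k:np.round(s[k],4).tolist() for k in('tool_pos','orientation','width','wrist_force','torque')})"
```

```text
{'tool_pos': [0.5361, 0.183, 0.0681], 'orientation': [3.1403, -0.0001, 2.7278], 'width': 0.0078, 'wrist_force': [-1.5186, 0.4921, 13.0211], 'torque': [0.0165, 0.4582, 0.1987]}
```

Emit:
{"name": "apply_moves", "arguments": {"targets": [[[0,0,0.01],[0,0,-1],0],[[0,0,0],[0,0,-1],0],[[0,0,0],[0,0,0],0]]}}

```text
clock: 22.38
tool_pos: [0.5361, 0.183, 0.0681]
orientation: [3.141, -0.0, 2.52]
wrist_force: [-0.9, 0.5, 10.5]
width: 0.0076
finger_force: 90.4
```

```bash
python3 -c "
from h import *
s=arm.state();print({k:np.round(s[k],4).tolist() for k in('tool_pos','orientation','width','wrist_force','torque','joint_positions')})
w=grab('wrist','w15');p=w['pixels']
for r in range(226,300,4): print(r,' '.join('%3d/%2d'%(p[r,c].max(),int(p[r,c,0])-int(p[r,c,2])) for c in range(284,350,3)))"
```

```text
{'tool_pos': [0.5361, 0.183, 0.0681], 'orientation': [3.1407, -0.0001, 2.5205], 'width': 0.0076, 'wrist_force': [-0.9434, 0.4981, 10.4985], 'torque': [0.1445, 0.2766, -0.0126], 'joint_positions': [-0.6451, 0.7486, 0.4246, 1.8836, -0.5072, 0.6167, 1.0498]}
226 115/ 4 113/ 6 117/ 5 119/ 6 102/ 6  79/ 4  98/ 2  94/ 5  90/ 4  93/ 4  91/ 3  96/ 4  95/ 3  94/ 3  93/ 4  93/ 4  77/ 5 107/ 4 116/ 5 116/ 6 114/ 6 115/ 5
230 114/ 2 118/ 5 113/ 5  95/ 2  97/ 4  97/ 2  97/ 5  95/ 3  95/ 4  94/ 2  95/ 1  89/ 1  91/ 2  96/ 3  93/ 2  92/ 4  92/ 4  94/ 3  93/ 5 108/ 5 114/ 4 113/ 6
234 114/ 4 102/ 3  96/ 5  94/ 4  94/ 1  97/ 4  95/ 9 104/70  23/-6  17/-3  19/ 4  13/ 1  25/ 1  22/ 2  93/73  92/ 3  92/ 3  91/ 3  89/ 2  94/ 5 107/ 6 113/ 7
238 106/ 6  95/ 5  95/ 5  94/ 4  95/ 0 109/73 118/79 108/71  27/-1  26/-5  22/ 2  12/-3  24/-1  23/ 4 103/74 116/78 103/72  93/ 0  94/ 2  92/ 3  94/ 4 102/ 7
242  94/ 5  94/ 5  93/ 3  94/16 115/88 116/85 114/85  96/66  26/ 8  20/ 3  24/-5  25/-2  26/ 4  23/-3  53/28 115/84 113/82 115/89  95/16  88/ 4  93/ 5  94/ 5
246  95/ 5  94/ 4  93/ 3  84/ 2  84/ 2  85/ 1  92/ 4  
[... 1457 characters left out ...]
28/-1  24/ 1  26/-3  31/-4  63/ 0  91/ 7  92/ 5  93/ 4  71/ 2  43/ 0
286  27/ 2  30/-3  34/-4  26/-2  91/ 3  96/ 1  31/ 3  22/-1  31/ 6  29/-7  32/ 2  27/-3  28/-5  31/-4  19/ 0  33/ 0  73/ 2 106/ 4  21/ 0  32/-4  26/ 0  32/ 0
290  32/ 0  35/-5  29/-5  25/ 2  26/-4 115/ 7  32/-2  30/ 2  27/-1  25/ 3  33/ 3  32/-6  23/ 2  22/-2  24/-6  32/ 4  75/ 2  43/-4  32/-3  31/ 0  31/-2  36/-2
294  28/-2  31/-6  35/-3  33/ 3  29/ 4  29/ 0  34/ 0  26/ 1  29/-1  23/-1  18/ 1  24/ 4  31/ 1  25/ 0  23/ 0  33/ 2  32/-1  35/-2  39/-5  28/ 1  28/ 1  34/-2
298  32/-6  32/-1  35/-2  27/-7  31/ 3  30/-7  30/ 0  28/ 0  26/10  23/-2  32/ 6  26/-1  26/-2  21/-2  30/ 3  28/-1  25/-2  29/ 0  33/ 0  28/-2  33/-8  31/-3
```

Emit:
{"name": "apply_moves", "arguments": {"targets": [[[0,0,0],[0,0,-1],0],[[0,0,0],[0,0,-1],0],[[0,0,0],[0,0,-1],0],[[0,0,0],[0,0,-1],0],[[0,0,0],[0,0,-1],0]]}}

```text
clock: 23.05
tool_pos: [0.5361, 0.1829, 0.0682]
orientation: [3.141, -0.001, 1.994]
wrist_force: [-1.3, -0.3, 11.6]
width: 0.0076
finger_force: 90.4
```

Emit:
{"name": "apply_moves", "arguments": {"targets": [[[0,0,0],[0,0,-1],0],[[0,0,0],[0,0,-1],0],[[0,0,0],[0,0,-1],0],[[0,0,0],[0,0,0],0],[[0,0,0],[0,0,0],0]]}}

```text
clock: 23.68
tool_pos: [0.5362, 0.183, 0.0682]
orientation: [3.141, -0.001, 1.683]
wrist_force: [-0.1, 0.7, 12.6]
width: 0.0072
finger_force: 90.8
```

```bash
python3 -c "
from h import *
s=arm.state();print({k:np.round(s[k],4).tolist() for k in('tool_pos','orientation','width','wrist_force','torque','joint_positions')})"
```

```text
{'tool_pos': [0.5362, 0.183, 0.0682], 'orientation': [3.1411, -0.0012, 1.6835], 'width': 0.0072, 'wrist_force': [-0.0869, 0.7248, 12.5645], 'torque': [0.2462, 0.2813, 0.0449], 'joint_positions': [-0.7754, 0.808, 0.652, 1.8871, -0.7446, 0.706, 0.4339]}
```

Emit:
{"name": "apply_moves", "arguments": {"targets": [[[0,0,0],[0,0,-1],0],[[0,0,0],[0,0,-0.5],0],[[0,0,0],[0,0,0],0],[[0,0,0],[0,0,0],0]]}}

```text
clock: 24.18
tool_pos: [0.5365, 0.1831, 0.0683]
orientation: [3.141, -0.001, 1.526]
wrist_force: [-0.9, 1.1, 12.3]
width: 0.0075
finger_force: 90.6
```

```bash
python3 -c "
from h import *
s=arm.state();print({k:np.round(s[k],4).tolist() for k in('tool_pos','orientation','width','wrist_force','torque')})"
```

```text
{'tool_pos': [0.5365, 0.1831, 0.0683], 'orientation': [3.1409, -0.0014, 1.5264], 'width': 0.0075, 'wrist_force': [-0.8784, 1.0681, 12.2511], 'torque': [0.3394, 0.1661, 0.0682]}
```

Emit:
{"name": "apply_moves", "arguments": {"targets": [[[0,0,0],[0,0,-0.6],0],[[0,0,0],[0,0,0],0],[[0,0,0],[0,0,0],0]]}}

```text
clock: 24.55
tool_pos: [0.5364, 0.183, 0.0682]
orientation: [3.141, -0.001, 1.464]
wrist_force: [-0.4, 0.8, 10.4]
width: 0.0073
finger_force: 90.6
```

```bash
python3 -c "
from h import *
s=arm.state();print({k:np.round(s[k],4).tolist() for k in('tool_pos','orientation','width','wrist_force','torque')})"
```

```text
{'tool_pos': [0.5364, 0.183, 0.0682], 'orientation': [3.141, -0.0014, 1.4637], 'width': 0.0073, 'wrist_force': [-0.4263, 0.7753, 10.3956], 'torque': [0.3336, 0.1362, 0.0906]}
```

Emit:
{"name": "apply_moves", "arguments": {"targets": [[[0,0,0],[0,0,-0.6],0],[[0,0,0],[0,0,0],0],[[0,0,0],[0,0,0],0]]}}

```text
clock: 24.92
tool_pos: [0.5364, 0.183, 0.0682]
orientation: [3.141, -0.001, 1.401]
wrist_force: [-0.8, 1.2, 10.9]
width: 0.0077
finger_force: 90.4
```

```bash
python3 -c "
from h import *
s=arm.state();print({k:np.round(s[k],4).tolist() for k in('tool_pos','orientation','width','wrist_force','torque')})"
```

```text
{'tool_pos': [0.5364, 0.183, 0.0682], 'orientation': [3.1412, -0.0012, 1.4013], 'width': 0.0077, 'wrist_force': [-0.8256, 1.1836, 10.944], 'torque': [0.2324, 0.218, 0.1831]}
```

Emit:
{"name": "apply_moves", "arguments": {"targets": [[[0,0,0],[0,0,-0.5],0],[[0,0,0],[0,0,0],0],[[0,0,0],[0,0,0],0]]}}

```text
clock: 25.3
tool_pos: [0.5365, 0.1829, 0.0682]
orientation: [3.141, -0.001, 1.35]
wrist_force: [-0.8, 0.5, 11.3]
width: 0.0073
finger_force: 90.5
```

```bash
python3 - <<'E'
from h import *
s=arm.state();print({k:np.round(s[k],4).tolist() for k in('tool_pos','orientation','width','wrist_force','torque')})
sd=grab("side","s16");t=grab("top","t16");w=grab("wrist","w16")
# cover corner & still things, compared with earlier views
def diff(a,b,x0,y0,x1,y1): return float(np.abs(a["pixels"][y0:y1,x0:x1].astype(int)-b["pixels"][y0:y1,x0:x1]).mean())
b=load("side0");print("keyblock/tray diff vs start",diff(sd,b,335,325,365,355),diff(sd,b,330,165,460,270))
print("cover edge vs after release",diff(sd,load("s7"),150,130,215,240), diff(sd,load("s11"),150,130,215,240))
E
```

```text
{'tool_pos': [0.5365, 0.1829, 0.0682], 'orientation': [3.1411, -0.001, 1.3495], 'width': 0.0073, 'wrist_force': [-0.8344, 0.5264, 11.3156], 'torque': [0.2458, 0.1485, 0.3771]}
keyblock/tray diff vs start 9.141111111111112 7.854578754578754
cover edge vs after release 9.165967365967367 10.064801864801865
```

It's firmly at the stop: the torque rises steeply to 0.38 N m. Before handing in, I'll check the cover and the untouched items.

```bash
python3 - <<'E'
from h import *
s0,s7,s11,s16=(load(n) for n in("side0","s7","s11","s16"))
G=lambda f,r:cv2.cvtColor(f["pixels"],cv2.COLOR_RGB2GRAY)[r[1]:r[3],r[0]:r[2]].astype(np.float32)
for n,r,a in(("round",(325,320,385,365),s0),("tray",(325,160,465,275),s0),("cover s11",(170,125,215,235),s11),("box",(200,185,310,270),s11)):
    A,B=G(a,r),G(s16,r);print(n,A.mean().round(1),B.mean().round(1),cv2.phaseCorrelate(A,B,cv2.createHanningWindow(A.shape[::-1],cv2.CV_32F)))
# cover outline along rows: strong edges near the predicted -y edge
a=.0555;F=np.array([np.cos(a),np.sin(a),0]);L=np.array([-F[1],F[0],0]);M=np.array([.4265,.1755,.1005])
P=lambda r,z,l,th:M+L*l+F*(r*np.cos(th)-z*np.sin(th))+[0,0,r*np.sin(th)+z*np.cos(th)]
for f in(s11,s16):
    g=cv2.cvtColor(f["pixels"],cv2.COLOR_RGB2GRAY)
    for y in(160,175,190,205): print(y,g[y,176:216:1].tolist())
for th in(1.53,1.57,1.61): print(th,[proj(s16,P(r,0,-.124,th)).round(1).tolist() for r in(.182,.13,.08)],[proj(s16,P(r,.01,-.124,th)).round(1).tolist() for r in(.182,.13,.08)])
E
```

```text
round 133.3 143.2 ((-0.0015454836816246598, 0.4520205569445004), 0.9920243106948005)
tray 110.0 118.2 ((0.0037736645032282468, 0.0207022590131416), 1.0003432868807405)
cover s11 105.4 94.8 ((0.3783234362446706, -0.02831734744782466), 0.8931086144623933)
box 99.0 104.2 ((0.29885404098349966, 0.07583895830190812), 0.5760993749124033)
160 [83, 84, 83, 83, 83, 82, 82, 81, 81, 81, 82, 79, 57, 58, 60, 61, 60, 61, 59, 59, 60, 62, 72, 90, 101, 124, 142, 141, 141, 142, 142, 143, 144, 142, 141, 141, 142, 143, 143, 143]
175 [121, 79, 82, 83, 82, 83, 83, 82, 82, 82, 81, 81, 80, 81, 81, 76, 56, 57, 62, 61, 61, 60, 60, 100, 140, 140, 142, 143, 142, 140, 118, 82, 95, 122, 141, 141, 140, 141, 140, 140]
190 [166, 166, 166, 167, 159, 120, 57, 56, 59, 69, 80, 83, 82, 82, 82, 81, 81, 81, 80, 72, 56, 58, 61, 61, 61, 60, 76, 116, 140, 137, 137, 138, 140, 142, 142, 143, 144, 143, 142, 141]
205 [99, 99, 99, 99, 99, 99, 99, 99, 99, 99, 99, 98, 96, 78, 56, 57, 56, 59, 71, 82, 82, 82, 79, 69, 56, 58, 62, 62, 60, 59, 90, 128, 139, 125, 110, 117, 134, 143, 141, 139]
160 [81, 80, 80, 80, 80, 79, 79, 79, 78, 78, 7
[... 257 characters left out ...]
7, 135, 114, 80, 92, 118, 136, 136, 136, 135, 134, 134]
190 [160, 160, 160, 160, 154, 115, 54, 54, 57, 67, 77, 80, 80, 79, 79, 79, 78, 78, 78, 69, 54, 55, 59, 59, 58, 57, 61, 73, 80, 79, 79, 79, 81, 82, 82, 83, 83, 82, 82, 81]
205 [95, 95, 96, 96, 96, 96, 96, 95, 96, 95, 95, 95, 92, 75, 54, 54, 55, 57, 69, 79, 79, 79, 77, 66, 54, 56, 59, 59, 58, 58, 65, 77, 81, 73, 64, 67, 77, 82, 81, 80]
1.53 [[197.0, 147.7], [201.7, 172.9], [205.9, 195.2]] [[191.1, 149.5], [196.1, 174.8], [200.5, 197.0]]
1.57 [[192.7, 149.0], [198.8, 173.9], [204.2, 195.8]] [[186.8, 151.0], [193.1, 175.9], [198.8, 197.8]]
1.61 [[188.4, 150.6], [195.9, 175.0], [202.5, 196.5]] [[182.5, 152.8], [190.3, 177.2], [197.1, 198.7]]
```

```bash
python3 -c "
from h import *
print(arm.finish_job())"
```

```text
the job is handed in; nothing more can be done
None
```

The job is handed in at about 25 s: the cover stands upright (about 1.58 rad in the side view), the square-headed key is fully home and turned clockwise to the stop with the gripper still holding it there, and the round key, bottle, jar and cup are where they were.

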